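# Load the spinner under its left-hand nut

### The arm

A 6-joint arm with a two-finger parallel gripper is mounted at the origin on the work surface. World frame = base frame: x ahead of the robot, y to its left, z up, the work surface at z = 0. Lengths are in m, angles in rad, forces in N, time in s.
With the tool pointing down it reaches from about 0.25 to 0.725 m from the base axis. Payload 4 kg.
Tool frame: the origin (TCP) lies at the very end of the fingers, on their centre line; the grasp point (between the pads) lies bot.grasp_offset behind it (bot.grasp_offset is the distance from the TCP to the grasp point, in m); z points along the fingers, y is the direction in which the jaws open and shut (so a half turn about z gives the same grasp; the last joint's range is limited). The gripper opens to 85 mm and grips with 20 to 120 N. Pads are 22 mm wide; open, the fingers measure 114 mm over their backs; the gripper's body (76 mm by 85 mm) begins 54 mm behind the grasp point. The pads swing forward as they close: fully open they stand 13 mm farther back than shut.
Start: joints at [-1.152, 0.241, 0.005, 1.335, 0, 1.571], TCP at [0.203, -0.457, 0.231] pointing down, gripper open.
Joint ranges: [-2.72, 2.72], [-1.05, 1.87], [-1.09, 1.28], [-1.99, 2.15], [-1.42, 1.44], [-3.14, 3.14]. Speed limits (rad/s): [2.79, 2.79, 3.14, 3.14, 3.14, 3.14].

### API

Orientations are given as a unit quaternion [x, y, z, w].
In Python, from workcell import bot gives the robot as it stands. The module is installed in compiled form; this text tells all that it offers.
- The arm moves only by the shell command python3 -m jog 'ROWS' [OPENING]. ROWS is JSON, a list that holds one entry, the list of rows, each a list of 6 numbers: the shift along the tool's x, y, z in m, then the turn, a rotation vector about the tool's x, y, z in degrees. In form: [[[dx, dy, dz, wx, wy, wz], ...]]. A call has 1 to 12 rows; each row shifts and turns the pose as measured when the row begins, along the tool's axes as they then stand; what a row does not reach is not made up. A row lasts 1/8 s, in which the tool goes at most 62.5 mm and 10.7 degrees, less where a joint would pass 70% of its speed; a pose out of reach is approached as far as the arm can. A call is refused whole if a number of a shift passes 0.0625 or a number of a turn 10.7, either way. A call with a gripper value outside its range is refused whole. OPENING is the finger opening in m, from 0 to 0.0854, set as the call begins (- or left out, the last holds). The fingers move at their own pace and stop on an object; the grip force is fixed at half the most. Time passes only in rows, so rows that do not move let the fingers close. It gives the time, the measured TCP pose, the force and the opening at its end, in the units of the state.
- bot.get_obs(): the state, without advancing time (a new reading comes with each control period).
- bot.camera(name): name is "scene" or "top"; returns a dict with "pixels" (400x640x3 uint8, red, green, blue), "fx", "fy", "cx", "cy" (pixels), "rvec" (rotation vector, rad) and "tvec" (3), from world to camera coordinates, as OpenCV has them. Camera axes: x right, y down, z forward; pixel columns grow to the right and rows downward; lengths in m; the calibration is good to about 2 mm. A picture is of the moment at which its call begins. There is no depth.
- bot.job_done(): hands the job in, once; it reports no verdict.
The state is a dict: "clock": time; "joint_pos": joint angles; "joint_vel": joint speeds; "tau": joint torques, N m; "eef_pos": TCP position; "tool_rot": TCP orientation; "ft_force": force on the tool from outside, world axes, zero at the start; "ft_torque": the same for the moment, N m; "grip_width": finger opening in m.
Only numpy, scipy, OpenCV 4.12 (cv2) and the standard library are available. Lean on these libraries where they do the work, as an engineer would, in place of code of your own. Each camera call takes 0.05 s, during which the arm holds its last target. There are 200 camera calls.

### The job

Get the lab spinner ready: its orange spindle nut has a LEFT-HAND thread, so unscrew it clockwise (seen from above), lift it off and stand it upright on the green pad. Slide every ring weight that is on the bench over the spindle so that they lie flat in one stack on the spinner's deck, then put the nut back and screw it fully home anticlockwise. Leave the glassware and the bottle where they stand.

Things in the scene. Friction and masses are not known exactly. Their poses are not given: they have to be found in the camera images.
- spindle_top (a point): Centre of the upper end of the upright steel spindle of the spinner, 106 mm above its deck and 148 mm above the bench. z up along the spindle. The lower 64 mm is plain, 29 mm in diameter; above is a 15 mm core with a raised brass thread, 29 mm over the thread; the top 15 mm is plain 15 mm pilot with a coned tip.
- deck (a point): Centre of the round black deck (110 mm across, 42 mm above the bench) on which the rings are stacked. The spinner under it is a fixed white box 160 x 160 x 36 mm, its sides along this x and y. A ring let go while round the spindle slides down by itself; with a gripper from above, the tall spindle may leave no room to go all the way down with the first ring.
- thread (a point): Point on the spindle axis at the upper end of its thread, 15 mm below the spindle's end. Two-start LEFT-HAND thread, 24 mm per turn: seen from above the nut rises 24 mm per turn clockwise and sinks 24 mm per turn anticlockwise. Turned anticlockwise from home it only tightens against a stop; do not force it.
- nut_center (a point): Centre of the orange nut, 75 mm high, about 180 g, z its axis (up). Underside to 37 mm: hollow skirt, 50 mm outside, bore 31 mm, then 18 mm from 25 mm up; two inward lugs 6 mm above the mouth; 37 to 45 mm: solid disc, 50 mm; above: the grip bar. Fully home the disc sits on the spindle's end and this point is 0.5 mm above spindle_top; it starts so. The lugs have 2 mm up-and-down play.
- nut_bar (a point): Middle of the nut's upright grip bar: 62 mm long along this x, 16 mm thick along this y, 30 mm high, from 45 to 75 mm above the nut's underside; the point is 60 mm above it. About 130 degrees (at most half a turn) clockwise from home, in two or three strokes, rising 8 to 12 mm, frees the nut to be lifted straight off.
- nut_mouth (a point): Centre of the nut's open underside. To refit: lower it over the spindle till the lugs rest on the thread, then turn it anticlockwise and let it sink. Best started with its x (bar) 40 degrees anticlockwise of deck's x: it then rests some 9 mm above home and needs about 140 degrees. At other yaws it rests up to 21 mm above home, may lean, and needs up to a turn.
- pad_top (a point): Centre of the top of the square green pad, 140 x 140 mm, 4 mm thick, fixed on the bench; the nut is to be stood on it.
- ring_blue_center (a point): Blue ring weight, a thick ring lying flat on the bench: outside diameter 62 mm, plain hole 34 mm right through, 22 mm high, about 160 g. The point is its centre, half-way up; z is the axis of the hole. It may be absent. Slides over the spindle with about 2.5 mm clearance all round.
- ring_red_center (a point): Red ring weight, a thick ring lying flat on the bench: outside diameter 62 mm, plain hole 34 mm right through, 22 mm high, about 160 g. The point is its centre, half-way up; z is the axis of the hole. It may be absent. Slides over the spindle with about 2.5 mm clearance all round.
- ring_silver_center (a point): Silver (bare aluminium) ring weight, a thick ring lying flat on the bench: outside diameter 62 mm, plain hole 34 mm right through, 22 mm high, about 160 g. The point is its centre, half-way up; z is the axis of the hole. It may be absent. Slides over the spindle with about 2.5 mm clearance all round.
- beaker: Bystander: glass beaker, 84 mm in diameter, 110 mm high; origin at the centre of its underside.
- measuring_cylinder: Bystander: clear measuring cylinder 204 mm high on a yellow foot 70 mm across; origin at the centre of its underside.
- wash_bottle: Bystander: white plastic bottle with red cap, 70 mm in diameter, 190 mm high; origin at the centre of its underside.
Things that resemble listed ones, but are neither listed nor needed, are in the scene too. Of the things like the part that bears pad_top, leave any that is brown or purple; of the rest the larger one is meant.

How it is judged:
By the outcome, as a careful person would: the job done as asked, in the order asked, and still so for the second after the job is handed in, with the robot touching nothing.
Of ring_blue, ring_red, ring_silver only 2 to 3 are there at a start; the rules pass over those that are not, and their reading is None.
At some moment in a run one of ring_blue, ring_red, ring_silver may be knocked a few centimetres aside while the robot is not near it.
It also fails if it takes over 208 s, if anything falls off the work surface, if the arm or the gripper's body presses on something with over 40 N, if the wrist force passes 120 N, or if a joint passes its speed limit or range.

## Working session

There is one attempt and no reset: what is moved stays moved. The work goes in short steps, Python scripts to look and compute and a shell command to move; the robot and the scene stay as the last step left them, time stands still between calls to the robot, and variables do not carry over. Pictures are saved under pics/ and viewed, on a budget of 14 in all, crops included, one or two more only if the job needs it, and the job is handed in when it is done.

```bash
mkdir -p pics
cat > h.py <<'E'
import numpy as np, cv2
from scipy.spatial.transform import Rotation as R
from workcell import bot
def snap(name,f):
    c=bot.camera(name); cv2.imwrite('pics/'+f+'.png',c['pixels'][:,:,::-1]); np.savez('pics/'+f+'.npz',**c); return c
def cam(f):
    c=np.load('pics/'+f+'.npz'); K=np.array([[c['fx'],0,c['cx']],[0,c['fy'],c['cy']],[0,0,1]],float)
    return c,K,R.from_rotvec(c['rvec'].ravel()).as_matrix(),c['tvec'].ravel()
def ray(f,u,v,z):
    c,K,M,t=cam(f); d=M.T@np.linalg.inv(K)@[u,v,1]; o=-M.T@t
    return o+d*(z-o[2])/d[2]
def proj(f,p):
    c,K,M,t=cam(f); q=K@(M@np.array(p)+t); return q[:2]/q[2]
def crop(f,out,u0,v0,u1,v1,s):
    im=cv2.imread('pics/'+f+'.png')[v0:v1,u0:u1]; cv2.imwrite('pics/'+out+'.png',cv2.resize(im,None,fx=s,fy=s,interpolation=cv2.INTER_CUBIC))
def st():
    o=bot.get_obs(); print(round(o['clock'],2),np.round(o['eef_pos'],4),np.round(R.from_quat(o['tool_rot']).as_matrix(),3).tolist(),'F',np.round(o['ft_force'],1),'T',np.round(o['ft_torque'],2),'w',round(float(o['grip_width']),4),'q',np.round(o['joint_pos'],2)); return o
E
python3 - <<'E'
from h import *
st(); print(bot.grasp_offset)
for n in('scene','top'):
    snap(n,n+'0'); c,K,M,t=cam(n+'0'); print(n,-M.T@t, c['fx'])
E
```

```text
0.0 [ 0.203  -0.4562  0.2304] [[0.914, 0.407, -0.001], [0.407, -0.914, 0.002], [0.0, -0.002, -1.0]] F [-0.4 -0.2  0.2] T [-0.01 -0.03  0.05] w 0.0854 q [-1.15  0.24  0.    1.34  0.    1.57]
0.0187
scene [ 1.19442767 -0.29147461  0.87935194] 365.6376537259002
top [0.35861462 0.08990282 1.07151798] 368.9239574264297
```

View pics/top0.png

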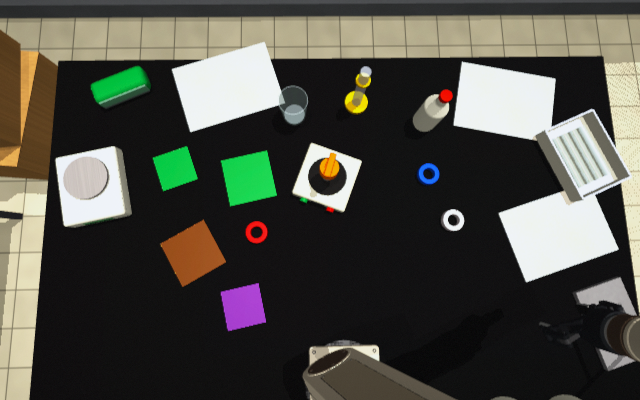

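View pics/scene0.png

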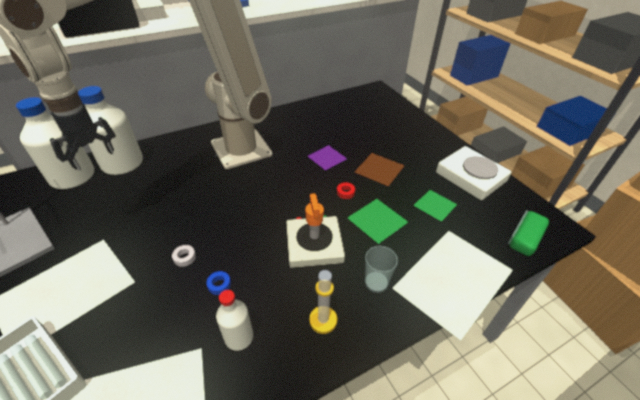

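The top view shows the spinner at (327,177), the large green pad at (248,178), and the rings: red (256,232), blue (429,174), silver (453,220). The beaker is at (293,105), the cylinder at (358,95) and the bottle at (432,112). The scene view agrees. Next I'll enlarge the spinner.

Run:
```python
from h import *
crop('top0','c1',285,135,370,220,7); crop('scene0','c2',275,185,355,275,6)
a=cv2.imread('pics/c1.png'); b=cv2.imread('pics/c2.png'); h=max(a.shape[0],b.shape[0])
crop('top0','c1',285,135,370,220,4.5); crop('scene0','c2',280,185,350,270,4.5)
a=cv2.imread('pics/c1.png'); b=cv2.imread('pics/c2.png'); h=max(a.shape[0],b.shape[0])
o=np.zeros((h,a.shape[1]+b.shape[1],3),np.uint8); o[:a.shape[0],:a.shape[1]]=a; o[:b.shape[0],a.shape[1]:]=b
cv2.imwrite('pics/c12.png',o); print(a.shape,b.shape)
# colour segmentation: rings, pad
for n in('top0','scene0'):
    hsv=cv2.cvtColor(cv2.imread('pics/'+n+'.png'),cv2.COLOR_BGR2HSV)
    for nm,lo,hi in(('red',(0,150,120),(4,255,255)),('blue',(100,150,80),(125,255,255)),('green',(55,120,60),(75,255,255)),('orange',(8,150,100),(18,255,255))):
        m=cv2.inRange(hsv,lo,hi); k,l,s,ce=cv2.connectedComponentsWithStats(m)
        for i in range(1,k):
            if s[i][4]>60: print(n,nm,s[i],np.round(ce[i],1),'z11',np.round(ray(n,*ce[i],.011),4))
```

```text
(382, 382, 3) (382, 315, 3)
top0 red [440  89  13  13 127] [446.1  95.2] z11 [ 0.8162 -0.3361  0.011 ]
top0 red [246 221  22  23 288] [256.3 231.7] z11 [0.4125 0.2393 0.011 ]
top0 blue [417 163  23  22 313] [428.2 173.4] z11 [ 0.5741 -0.2656  0.011 ]
top0 green [  90   66   60   39 1193] [119.   83.3] z11 [0.8652 0.6521 0.011 ]
top0 green [ 152  146   46   46 1334] [174.5 168.1] z11 [0.602  0.4775 0.011 ]
top0 green [ 220  150   57   57 2302] [248.1 177.9] z11 [0.5694 0.2636 0.011 ]
top0 orange [   0   51   39  116 1189] [ 21.2 104. ] z11 [0.8033 0.9352 0.011 ]
top0 orange [319 157  20  23 136] [327.6 170.4] z11 [0.5879 0.0312 0.011 ]
top0 orange [ 161  220   65   67 2444] [192.7 252.7] z11 [0.3568 0.418  0.011 ]
scene0 red [337 182  18  16 228] [345.5 189.6] z11 [0.4084 0.2406 0.011 ]
scene0 red [219 290  16  16 181] [226.9 297.6] z11 [ 0.6291 -0.2577  0.011 ]
scene0 blue [464  37  44  39 554] [490.5  49.7] z11 [-0.2622  1.655   0.011 ]
scene0 blue [ 78  86  23  17 288] [89.5 94.2] z11 [-0.7205 -0.5013  0.011 ]
scene0 blue [ 539   97   67   47 1967] [571.8 119.2] z11 [0.4701 1.3876 0.011 ]
scene0 blue [ 16  98  26  18 344] [ 28.9 106.3] z11 [-0.7195 -0.749   0.011 ]
scene0 blue [206 271  25  24 403] [217.6 281.5] z11 [ 0.5691 -0.265   0.011 ]
scene0 green [414 189  43  32 761] [435.  204.8] z11 [0.6115 0.4715 0.011 ]
scene0 green [ 348  198   60   46 1467] [377.4 220.3] z11 [0.581  0.2575 0.011 ]
scene0 green [ 510  211   39   45 1058] [529.9 233.2] z11 [0.8469 0.6546 0.011 ]
scene0 orange [356 154  47  32 835] [379.3 169. ] z11 [0.3681 0.4119 0.011 ]
scene0 orange [305 193  19  33 444] [313.9 210.7] z11 [0.4495 0.0948 0.011 ]
```

View pics/c12.png

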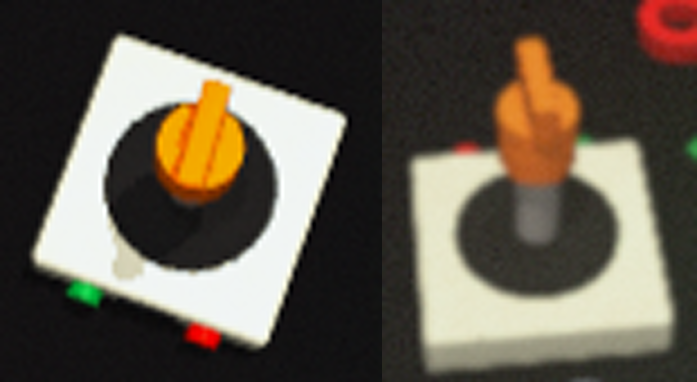

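The crops show the deck centre at about (191,185) in the top crop. The bar runs from (217,82) to about (192,180).

Run:
```python
from h import *
T=lambda u,v:(285+u/4.5,135+v/4.5); S=lambda u,v:(280+(u-382)/4.5,185+v/4.5)
print('deck top',ray('top0',*T(191,185),.042),'scene',ray('scene0',*S(537.5,235),.042))
cs=[ray('top0',*T(*p),.036)[:2] for p in((120,34),(347,118),(268,340),(33,262))]
print('box',np.round(cs,4).tolist(),np.mean(cs,0),[np.linalg.norm(cs[i]-cs[i-1]) for i in range(4)],[np.degrees(np.arctan2(*(cs[i]-cs[i-1])[::-1])) for i in range(4)])
a=ray('top0',*T(217,82),.186);b=ray('top0',*T(191,180),.186);print('bar',a,b,(a+b)/2,np.linalg.norm(a-b),np.degrees(np.arctan2(*(a-b)[1::-1])))
# silver
for n,(u0,v0,u1,v1) in(('top0',(435,203,472,238)),('scene0',(168,240,200,270))):
    g=cv2.cvtColor(cv2.imread('pics/'+n+'.png'),cv2.COLOR_BGR2GRAY)[v0:v1,u0:u1]; m=(g>90).astype(np.uint8); 
    c=max(cv2.findContours(m,cv2.RETR_EXTERNAL,cv2.CHAIN_APPROX_NONE)[0],key=cv2.contourArea); mo=cv2.boundingRect(c); u,v=u0+mo[0]+mo[2]/2-.5,v0+mo[1]+mo[3]/2-.5
    print(n,mo,u,v,ray(n,u,v,.011))
for nm,uv in(('blue',(428.2,173.6)),('red',(256.6,232))):print(nm,ray('top0',*uv,.015))
crop('top0','d1',405,150,475,240,5);crop('top0','d2',235,210,280,255,5)
a=cv2.imread('pics/d1.png');b=cv2.imread('pics/d2.png');o=np.zeros((450,575,3),np.uint8);o[:,:350]=a;o[:225,350:]=b;cv2.imwrite('pics/d.png',o)
# rendered check of outlines at model positions
```

```text
deck top [0.56464775 0.03362022 0.042     ] scene [0.57405762 0.03269915 0.042     ]
box [[0.6656, 0.0766], [0.6079, -0.0678], [0.466, -0.0126], [0.5181, 0.1342]] [0.56438862 0.03257444] [np.float64(0.15836909810703326), np.float64(0.15550397903193355), np.float64(0.15231245162544998), np.float64(0.15577111242985192)] [np.float64(-21.316241068325876), np.float64(-111.76100044308603), np.float64(158.75760412900027), np.float64(70.46785917755692)]
bar [0.59316379 0.02579282 0.186     ] [0.53859903 0.04142428 0.186     ] [0.56588141 0.03360855 0.186     ] 0.05675962349882637 -15.985709978062529
top0 (7, 6, 23, 22) 453.0 219.5 [ 0.43677362 -0.32932319  0.011     ]
scene0 (3, 5, 24, 22) 182.5 255.5 [ 0.43588875 -0.32970808  0.011     ]
blue [ 0.57273616 -0.2643174   0.015     ]
red [0.41144398 0.23781217 0.015     ]
```

View pics/d.png

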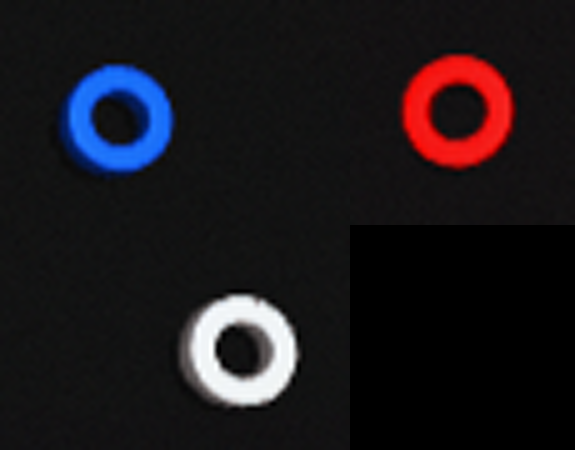

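```bash
cat >> h.py <<'E'
def go(x,y,z,yaw):
    "remaining shift in tool axes and turn about tool z (deg) to a vertical pose"
    o=bot.get_obs(); M=R.from_quat(o['tool_rot']).as_matrix(); cy=np.degrees(np.arctan2(M[1,0],M[0,0]))
    T=np.column_stack([[np.cos(np.radians(yaw)),np.sin(np.radians(yaw)),0],[np.sin(np.radians(yaw)),-np.cos(np.radians(yaw)),0],[0,0,-1]])
    rv=np.degrees(R.from_matrix(M.T@T).as_rotvec())
    print('t',round(o['clock'],2),'at',np.round(o['eef_pos'],4),'yaw',round(cy,1),'shift mm',np.round(1e3*M.T@(np.array([x,y,z])-o['eef_pos']),1),'rot',np.round(rv,1),'F',np.round(o['ft_force'],1),'T',np.round(o['ft_torque'],2),'w',round(float(o['grip_width']),4),'q6',round(o['joint_pos'][5],2))
E
cat > g <<'E'
python3 -c "from h import *; go($1,$2,$3,$4)"
E
chmod +x g
python3 -m jog '[[[0.05,-0.028,0,0,0,8],[0.055,-0.019,0,0,0,0],[0.055,-0.02,0,0,0,0],[0.055,-0.02,0,0,0,0],[0.055,-0.02,0,0,0,0]]]'
./g .566 .034 .23 -20;./g .566 .034 .23 160
```

```text
clock: 0.72
eef_pos: [0.4306, -0.2729, 0.2283]
tool_rot: [0.991, 0.131, -0.001, -0.002]
ft_force: [0.3, -0.4, -0.6]
grip_width: 0.0856
t 0.72 at [ 0.4306 -0.2729  0.2283] yaw 15.1 shift mm [ 210.6 -261.1   -1.2] rot [-0.2  0.2 35.1] F [ 0.3 -0.4 -0.6] T [-0.05 -0.05  0.01] w 0.0856 q6 2.31
t 0.72 at [ 0.4306 -0.2729  0.2283] yaw 15.1 shift mm [ 210.6 -261.1   -1.2] rot [  -0.3   -0.2 -144.9] F [ 0.3 -0.4 -0.6] T [-0.05 -0.05  0.01] w 0.0856 q6 2.31
```

```bash
python3 -m jog '[[[0.04,-0.05,0,0,0,0],[0.04,-0.05,0,0,0,0],[0.04,-0.05,0,0,0,0],[0.04,-0.05,0,0,0,0],[0.03,-0.04,0,0,0,0],[0,0,0,0,0,-10.6],[0,0,0,0,0,-10.6],[0,0,0,0,0,-10.6],[0,0,0,0,0,-10.6],[0,0,0,0,0,-10.6],[0,0,0,0,0,-10.6],[0,0,0,0,0,-10.6]]]' | head -1
python3 -m jog '[[[0,0,0,0,0,-10.6],[0,0,0,0,0,-10.6],[0,0,0,0,0,-10.6],[0,0,0,0,0,-10.6],[0,0,0,0,0,-10.6],[0,0,0,0,0,-10.6],[0,0,0,0,0,-10.6],[0,0,0,0,0,0]]]' | head -1
./g .566 .034 .23 160
python3 - <<'E'
from h import *
snap('top','top1');snap('scene','scene1')
p=bot.get_obs()['eef_pos'];print(proj('top1',p),proj('scene1',p))
crop('top1','e1',265,120,385,220,3.3); crop('scene1','e2',265,150,365,270,3.3)
a=cv2.imread('pics/e1.png');b=cv2.imread('pics/e2.png');o=np.zeros((400,a.shape[1]+b.shape[1],3),np.uint8);o[:a.shape[0],:a.shape[1]]=a;o[:b.shape[0],a.shape[1]:]=b;cv2.imwrite('pics/e.png',o);print(a.shape)
E
```

```text
clock: 2.22
clock: 3.22
t 3.23 at [0.5455 0.0109 0.2152] yaw 165.6 shift mm [-13.7  27.4 -15.3] rot [-0.3 -1.6  5.6] F [-0.3  0.2  0.6] T [ 0.01 -0.05 -0.  ] w 0.0852 q6 0.27
[340.84525744 169.43082352] [302.63193257 190.86045742]
(330, 396, 3)
```

View pics/e.png

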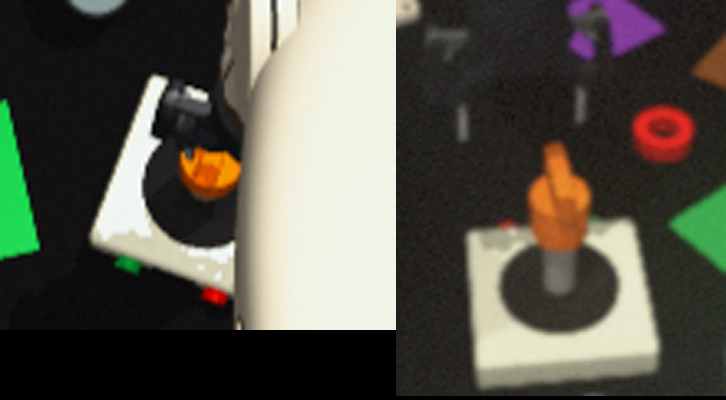

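The scene view shows the fingertips at about (285,192) and (321,187). Allowing for the open fingers, that is about 2 px lower than the projected TCP, so I trust the top camera's x (about 0.566).

```bash
python3 -m jog '[[[-0.0137,0.0274,-0.01,-0.3,-1.6,5.6],[0,0,0,0,0,0]]]' | head -1
./g .566 .034 .160 160
```

```text
clock: 3.58
t 3.58 at [0.5661 0.034  0.2247] yaw 159.5 shift mm [ 0.2 -0.1 64.7] rot [ 0.   0.  -0.5] F [ 0.  -1.2 -0.6] T [-0.04  0.02 -0.02] w 0.0854 q6 0.42
```

```bash
python3 -m jog '[[[0,0,0.035,0,0,0],[0,0,0.03,0,0,0],[0,0,0,0,0,0]]]' | head -1
./g .566 .034 .160 160
python3 -m jog '[[[0,0,0,0,0,0],[0,0,0,0,0,0],[0,0,0,0,0,0],[0,0,0,0,0,0],[0,0,0,0,0,0],[0,0,0,0,0,0]]]' 0.01
./g .566 .034 .160 160
```

```text
clock: 3.95
t 3.95 at [0.5651 0.0329 0.1581] yaw 159.4 shift mm [-0.4  1.3 -1.9] rot [-0.1 -0.  -0.6] F [ 0.8 -0.2 -0.1] T [-0.02  0.02  0.03] w 0.0851 q6 0.42
clock: 4.7
eef_pos: [0.5672, 0.0332, 0.1623]
tool_rot: [0.179, 0.984, 0.001, 0.003]
ft_force: [0.5, 0.5, -1.5]
grip_width: 0.015
t 4.7 at [0.5672 0.0332 0.1623] yaw 159.3 shift mm [1.4 0.3 2.2] rot [ 0.1  0.3 -0.7] F [ 0.5  0.5 -1.5] T [ 0.09 -0.06  0.01] w 0.015 q6 0.42
```

```bash
python3 -m jog '[[[0,0,-0.0007,0,0,8],[0,0,-0.0007,0,0,8],[0,0,-0.0007,0,0,8],[0,0,-0.0007,0,0,8]]]'
./g .566 .034 .160 160
```

```text
clock: 5.2
eef_pos: [0.5663, 0.0333, 0.1638]
tool_rot: [0.452, 0.892, 0.001, 0.001]
ft_force: [0.6, 0.5, -0.5]
grip_width: 0.0147
t 5.2 at [0.5663 0.0333 0.1638] yaw 126.3 shift mm [0.8 0.2 3.8] rot [  0.1   0.1 -33.7] F [ 0.6  0.5 -0.5] T [ 0.13 -0.14 -0.04] w 0.0147 q6 1.0
```

```bash
python3 -m jog '[[[0,0,-0.0007,0,0,10],[0,0,-0.0007,0,0,10],[0,0,-0.0007,0,0,10],[0,0,-0.0007,0,0,10],[0,0,-0.0007,0,0,10]]]'
./g .566 .034 .160 160
python3 -m jog '[[[0,0,-0.0008,0,0,10],[0,0,-0.0008,0,0,10],[0,0,-0.0008,0,0,10],[0,0,-0.0008,0,0,10],[0,0,-0.0008,0,0,10],[0,0,-0.0008,0,0,5]]]'
./g .566 .034 .160 160
```

```text
clock: 5.82
eef_pos: [0.5654, 0.0341, 0.1669]
tool_rot: [0.795, 0.606, 0.001, -0.001]
ft_force: [0.2, 1.3, 0.1]
grip_width: 0.0146
t 5.83 at [0.5654 0.0341 0.1669] yaw 74.7 shift mm [0.  0.6 6.9] rot [  0.1  -0.1 -85.3] F [0.2 1.3 0.1] T [0.37 0.07 0.01] w 0.0146 q6 1.9
clock: 6.58
eef_pos: [0.5649, 0.036, 0.171]
tool_rot: [0.988, 0.155, -0.0, -0.003]
ft_force: [1.4, 1.0, -1.8]
grip_width: 0.0148
t 6.58 at [0.5649 0.036  0.171 ] yaw 17.9 shift mm [ 0.4  2.3 11. ] rot [-1.000e-01 -4.000e-01 -1.421e+02] F [ 1.4  1.  -1.8] T [ 0.21 -0.22  0.04] w 0.0148 q6 2.89
```

```bash
python3 -m jog '[[[0,0,-0.002,0,0,0],[0,0,-0.002,0,0,0]]]' | grep -v tool_rot
python3 -m jog '[[[0,0,-0.003,0,0,0],[0,0,-0.003,0,0,0]]]'| grep -v tool_rot
python3 - <<'E'
from h import *
snap('scene','scene2');crop('scene2','f',265,130,365,270,4)
E
```

```text
clock: 6.82
eef_pos: [0.565, 0.0358, 0.1747]
ft_force: [1.6, 0.8, -3.3]
grip_width: 0.0147
clock: 7.08
eef_pos: [0.5651, 0.0357, 0.1809]
ft_force: [0.9, 0.6, -2.0]
grip_width: 0.0147
```

View pics/f.png

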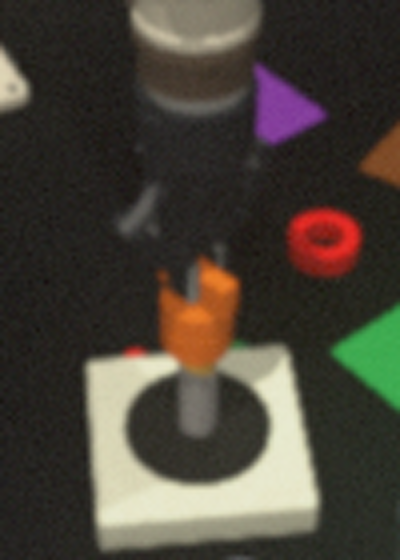

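The nut is free: it hangs in the jaws and the brass thread shows beneath it. I'll lift it and take it to the pad.

```bash
python3 - <<'E'
from h import *
print('pad',ray('top0',248.1,177.9,.004))
P=[(159.3,.5672,.0332),(126.3,.5663,.0333),(74.7,.5654,.0341),(17.9,.5649,.036)]
A=[];b=[]
for w,x,y in P:
    c,s=np.cos(np.radians(w)),np.sin(np.radians(w)); A+=[[1,0,c,s],[0,1,s,-c]]; b+=[x,y]
s=np.linalg.lstsq(np.array(A),np.array(b),rcond=None);print('axis,offset',np.round(s[0],4),s[1])
E
python3 -m jog '[[[0,0,-0.02,0,0,0],[0,0,-0.025,0,0,0],[0,0,-0.005,0,0,0],[0.019,-0.053,0,0,0,0],[0.019,-0.053,0,0,0,0],[0.019,-0.053,0,0,0,0],[0.019,-0.053,0,0,0,0],[0,0,0,0,0,0]]]' | grep -v tool_rot
./g .571 .262 .065 20
```

```text
pad [0.57070446 0.26468074 0.004     ]
axis,offset [ 0.5667  0.035  -0.0012 -0.0013] [2.08802165e-07]
clock: 8.12
eef_pos: [0.5803, 0.2341, 0.2292]
ft_force: [-0.2, -0.4, -2.4]
grip_width: 0.015
t 8.12 at [0.5803 0.2341 0.2292] yaw 21.2 shift mm [  2.8 -24.4 165. ] rot [-1.7  0.5  1.2] F [-0.2 -0.4 -2.4] T [-0.08  0.01 -0.  ] w 0.015 q6 3.14
```

```bash
python3 -m jog '[[[0,0,0,0,0,-10],[0.003,-0.024,0,0,0,0],[0,0,0,0,0,0]]]' | grep -v tool_rot
./g .571 .264 .060 31
```

```text
clock: 8.5
eef_pos: [0.5686, 0.2534, 0.2269]
ft_force: [1.0, 0.3, -1.9]
grip_width: 0.0149
t 8.5 at [0.5686 0.2534 0.2269] yaw 31.4 shift mm [  9.3  -2.9 167. ] rot [-1.7  0.6  0.4] F [ 1.   0.3 -1.9] T [-0.06 -0.09  0.01] w 0.0149 q6 3.0
```

Straighten and descend.

```bash
python3 -m jog '[[[0.0093,-0.002,0,-1.7,0.6,0],[0,0,0.04,0,0,0],[0,0,0.04,0,0,0],[0,0,0.04,0,0,0],[0,0,0.02,0,0,0],[0,0,0.01,0,0,0],[0,0,0,0,0,0]]]' | grep -v tool_rot
./g .571 .264 .055 31
```

```text
clock: 9.38
eef_pos: [0.5801, 0.2557, 0.0731]
ft_force: [-0.4, -1.1, -0.5]
grip_width: 0.0144
t 9.38 at [0.5801 0.2557 0.0731] yaw 31.0 shift mm [ -3.7 -12.   17.9] rot [ 0.6 -0.3 -0. ] F [-0.4 -1.1 -0.5] T [ 0.05 -0.02  0.07] w 0.0144 q6 3.02
```

```bash
python3 -m jog '[[[-0.0037,-0.010,0.006,0.6,-0.3,0],[0,0,0.004,0,0,0],[0,0,0,0,0,0]]]' | grep -v tool_rot
./g .571 .264 .055 31
python3 -m jog '[[[0,0,0.003,0,0,0],[0,0,0.003,0,0,0]]]' | grep -v tool_rot
./g .571 .264 .055 31
```

```text
clock: 9.75
eef_pos: [0.5733, 0.2636, 0.0652]
ft_force: [-0.8, 0.1, -2.6]
grip_width: 0.0153
t 9.75 at [0.5733 0.2636 0.0652] yaw 31.0 shift mm [-1.8 -1.5 10.2] rot [-0.  -0.3 -0. ] F [-0.8  0.1 -2.6] T [-0.    0.02 -0.06] w 0.0153 q6 3.03
clock: 10.0
eef_pos: [0.574, 0.2641, 0.0601]
ft_force: [0.2, 0.0, -0.8]
grip_width: 0.0145
t 10.0 at [0.574  0.2641 0.0601] yaw 31.0 shift mm [-2.7 -1.5  5.1] rot [-0.  -0.4 -0. ] F [ 0.2  0.  -0.8] T [-0.01  0.06 -0.03] w 0.0145 q6 3.03
```

```bash
for i in 1 2; do python3 -m jog '[[[0,0,0.0015,0,0,0],[0,0,0.0015,0,0,0]]]' | grep -v -e tool_rot -e grip; done
```

```text
clock: 10.25
eef_pos: [0.5741, 0.264, 0.0568]
ft_force: [0.8, 0.4, -1.6]
clock: 10.5
eef_pos: [0.5745, 0.2639, 0.0554]
ft_force: [-3.2, -2.9, 10.3]
```

```bash
python3 -m jog '[[[0,0,0,0,0,0],[0,0,0,0,0,0],[0,0,0,0,0,0],[0,0,0,0,0,0],[0,0,-0.03,0,0,0],[0,0,-0.04,0,0,0],[0,0,-0.04,0,0,0],[0,0,-0.03,0,0,0],[0,0,0,0,0,0]]]' 0.06 | grep -v tool_rot
./g .412 .239 .12 31
```

```text
clock: 11.62
eef_pos: [0.5732, 0.2634, 0.1982]
ft_force: [0.6, 1.1, -0.3]
grip_width: 0.0599
t 11.62 at [0.5732 0.2634 0.1982] yaw 31.0 shift mm [-151.3  -62.1   77.2] rot [-0.  -0.4 -0. ] F [ 0.6  1.1 -0.3] T [ 0.01  0.01 -0.03] w 0.0599 q6 3.03
```

```bash
python3 -m jog '[[[-0.05,-0.02,0,0,0,0],[-0.05,-0.02,0,0,0,0],[-0.045,-0.02,0,0,0,0],[0,0,0.01,0,0,-10.6],[0,0,0.01,0,0,-10.6],[0,0,0.01,0,0,-10.6],[0,0,0.01,0,0,-10.6],[0,0,0.01,0,0,-10.6],[0,0,0.01,0,0,-10.6],[0,0,0.01,0,0,-10.6],[0,0,0.01,0,0,-10.6],[0,0,0,0,0,0]]]' 0.0854 | grep -v tool_rot
./g .412 .238 .06 120
```

```text
clock: 13.12
eef_pos: [0.4018, 0.2333, 0.0958]
ft_force: [0.1, 0.6, 0.3]
grip_width: 0.0855
t 13.12 at [0.4018 0.2333 0.0958] yaw 116.9 shift mm [-0.5 12.  35.5] rot [-1.3 -0.  -3.1] F [0.1 0.6 0.3] T [ 0.03 -0.04  0.02] w 0.0855 q6 1.63
```

```bash
python3 -m jog '[[[0,0.0115,0.01,-1.3,0,-3],[0,0,0.025,0,0,0],[0,0,0,0,0,0]]]' | grep -v tool_rot
./g .412 .238 .004 120
python3 - <<'E'
from h import *
snap('top','top2'); n='top2'
hsv=cv2.cvtColor(cv2.imread('pics/'+n+'.png'),cv2.COLOR_BGR2HSV)
for nm,lo,hi in(('red',(0,150,120),(4,255,255)),('blue',(100,150,80),(125,255,255)),):
        m=cv2.inRange(hsv,lo,hi); k,l,s,ce=cv2.connectedComponentsWithStats(m)
        for i in range(1,k):
            if s[i][4]>30: print(n,nm,s[i],np.round(ce[i],1))
E
```

```text
clock: 13.5
eef_pos: [0.4113, 0.2382, 0.0591]
ft_force: [-0.0, -0.1, -0.5]
grip_width: 0.0855
t 13.5 at [0.4113 0.2382 0.0591] yaw 119.5 shift mm [-0.5  0.5 55.1] rot [-0.  -0.  -0.5] F [-0.  -0.1 -0.5] T [ 0.01  0.02 -0.  ] w 0.0855 q6 1.58
top2 red [440  89  13  13 127] [446.1  95.2]
top2 red [262 223   6  17  71] [264.1 231. ]
top2 blue [417 163  23  22 313] [428.2 173.4]
```

```bash
python3 -m jog '[[[0,0,0.025,0,0,0],[0,0,0.018,0,0,0],[0,0,0.008,0,0,0],[0,0,0.002,0,0,0],[0,0,0,0,0,0]]]' | grep -v tool_rot
python3 -m jog '[[[0,0,0,0,0,0],[0,0,0,0,0,0],[0,0,0,0,0,0],[0,0,0,0,0,0]]]' 0.05 | grep -v tool_rot
./g .412 .238 .004 120
```

```text
clock: 14.18
eef_pos: [0.4168, 0.2414, 0.0113]
ft_force: [0.5, 0.1, 0.9]
grip_width: 0.0857
clock: 14.68
eef_pos: [0.4174, 0.2418, 0.0137]
ft_force: [-0.2, -0.1, -1.4]
grip_width: 0.0574
t 14.68 at [0.4174 0.2418 0.0137] yaw 119.2 shift mm [-0.7 -6.7  9.6] rot [ 0.8 -0.  -0.8] F [-0.2 -0.1 -1.4] T [ 0.04 -0.   -0.03] w 0.0574 q6 1.59
```

```bash
python3 -m jog '[[[0,0,0,0,0,0],[-0.001,-0.006,0,0.8,0,0],[0,0,0.003,0,0,0],[0,0,0.003,0,0,0],[0,0,0,0,0,0]]]' 0.0854 | grep -v tool_rot
./g .412 .238 .001 120
```

```text
clock: 15.3
eef_pos: [0.4126, 0.2378, 0.0071]
ft_force: [0.2, 0.7, -0.9]
grip_width: 0.0852
t 15.3 at [0.4126 0.2378 0.0071] yaw 119.2 shift mm [ 0.4 -0.4  6.1] rot [-0.  -0.1 -0.8] F [ 0.2  0.7 -0.9] T [-0.    0.04 -0.03] w 0.0852 q6 1.58
```

```bash
python3 -m jog '[[[0,0,0.003,0,0,0],[0,0,0.003,0,0,0],[0,0,0,0,0,0]]]' | grep -v tool_rot
python3 -m jog '[[[0,0,0.0005,0,0,0],[0,0,0.0005,0,0,0],[0,0,0.0005,0,0,0],[0,0,0.0005,0,0,0]]]' 0.05 | grep -v tool_rot
./g .412 .238 .001 120
```

```text
clock: 15.68
eef_pos: [0.4126, 0.2378, 0.0005]
ft_force: [-0.4, 1.1, 0.3]
grip_width: 0.0855
clock: 16.18
eef_pos: [0.4134, 0.2383, 0.0007]
ft_force: [-1.6, 0.1, 5.8]
grip_width: 0.0594
t 16.18 at [0.4134 0.2383 0.0007] yaw 119.2 shift mm [ 0.4 -1.4 -0.3] rot [ 0.1 -0.  -0.8] F [-1.6  0.1  5.8] T [-0.14  0.34  0.02] w 0.0594 q6 1.58
```

```bash
python3 -m jog '[[[0,0,-0.001,0,0,0],[0,0,-0.001,0,0,0]]]' | grep -v tool_rot
python3 - <<'E'
from h import *
snap('scene','scene3');crop('scene3','h',300,140,390,230,5)
E
```

```text
clock: 16.42
eef_pos: [0.413, 0.238, 0.0022]
ft_force: [-1.0, 0.5, -1.2]
grip_width: 0.059
```

View pics/h.png

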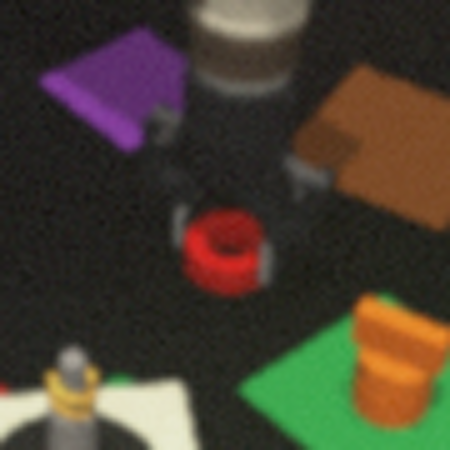

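The red ring is in the jaws, and the nut stands upright on the green pad. I'll re-grip at 90° so the ring is centred in both directions.

```bash
python3 -m jog '[[[0,0,0,0,0,0],[0,0,0,0,0,0],[0,0,0,0,0,-10],[0,0,0,0,0,-10],[0,0,0,0,0,-10],[0,0,0,0,0,-10],[0,0,0,0,0,-10],[0,0,0,0,0,-10],[0,0,0,0,0,-10],[0,0,0,0,0,-10],[0,0,0,0,0,-10]]]' 0.0854 | grep -v tool_rot
./g .413 .238 .001 -150
```

```text
clock: 17.85
eef_pos: [0.4143, 0.2388, 0.0027]
ft_force: [-0.0, 0.1, 0.2]
grip_width: 0.0853
t 17.85 at [0.4143 0.2388 0.0027] yaw -147.8 shift mm [ 1.5 -0.   1.7] rot [0.  0.2 2.2] F [-0.   0.1  0.2] T [ 0.   -0.05  0.01] w 0.0853 q6 -0.04
```

```bash
python3 -m jog '[[[0.0015,0,0.0015,0,0,0],[0,0,0,0,0,0]]]' | grep -v tool_rot
python3 -m jog '[[[0,0,0.0005,0,0,0],[0,0,0.0005,0,0,0],[0,0,0,0,0,0],[0,0,-0.001,0,0,0],[0,0,-0.001,0,0,0]]]' 0.05 | grep -v tool_rot
./g .413 .238 .001 -150
```

```text
clock: 18.1
eef_pos: [0.413, 0.238, 0.0012]
ft_force: [-0.4, 1.3, -0.5]
grip_width: 0.0854
clock: 18.73
eef_pos: [0.4126, 0.2379, 0.003]
ft_force: [-0.1, -0.8, -1.5]
grip_width: 0.0603
t 18.73 at [0.4126 0.2379 0.003 ] yaw -148.3 shift mm [-0.3 -0.1  2. ] rot [0.1 0.2 1.7] F [-0.1 -0.8 -1.5] T [ 0.   -0.    0.05] w 0.0603 q6 -0.03
```

```bash
python3 -m jog '[[[0,0,-0.02,0,0,0],[0,0,-0.05,0,0,0],[0,0,-0.06,0,0,0],[0,0,-0.06,0,0,0],[0,0,-0.01,0,0,0],[-0.005,-0.045,0,0,0,0],[-0.005,-0.05,0,0,0,0],[-0.004,-0.05,0,0,0,0],[-0.004,-0.05,0,0,0,0],[-0.004,-0.04,0,0,0,0],[0,0,0,0,0,0]]]' | grep -v tool_rot
./g .566 .035 .190 -150
```

```text
clock: 20.1
eef_pos: [0.5544, 0.0433, 0.1986]
ft_force: [-1.2, 0.5, -1.2]
grip_width: 0.06
t 20.1 at [0.5544 0.0433 0.1986] yaw -148.2 shift mm [ -5.6 -13.2   8.5] rot [ 0.3 -0.7  1.8] F [-1.2  0.5 -1.2] T [ 0.01  0.06 -0.02] w 0.06 q6 -0.48
```

```bash
python3 -m jog '[[[-0.0055,-0.0125,0.004,0.3,-0.7,0],[0,0,0,0,0,0]]]' | grep -v tool_rot
./g .566 .035 .175 -150
python3 - <<'E'
from h import *
snap('scene','scene4');snap('top','top4');crop('scene4','i',275,170,355,270,5)
E
```

```text
clock: 20.35
eef_pos: [0.5646, 0.0357, 0.1919]
ft_force: [-0.4, -0.0, -1.8]
grip_width: 0.0601
t 20.35 at [0.5646 0.0357 0.1919] yaw -148.1 shift mm [-0.9 -1.4 16.9] rot [ 0.2 -0.2  1.9] F [-0.4 -0.  -1.8] T [ 0.    0.05 -0.02] w 0.0601 q6 -0.49
```

View pics/i.png

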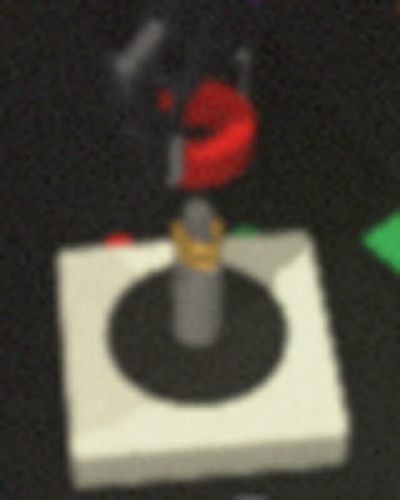

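Run:
```python
from h import *
f='scene4'
def C(p): u=proj(f,p); return np.round(((u-[275,170])+.5)*5-.5,0)
print('spindle top',C((.566,.035,.148)),'deck',C((.566,.035,.042)),'L/R deck',C((.566,-.02,.042)),C((.566,.09,.042)))
for dz in(-.003,.019): 
  for a in range(0,360,45): print(dz,a,C((.5646+.031*np.cos(np.radians(a)),.0357+.031*np.sin(np.radians(a)),.1919+dz)),end=' ')
```

```text
spindle top [198. 204.] deck [197. 327.] L/R deck [114. 360.] [278. 296.]
-0.003 0 [225. 185.] -0.003 45 [253. 162.] -0.003 90 [248. 131.] -0.003 135 [215. 112.] -0.003 180 [172. 114.] -0.003 225 [144. 137.] -0.003 270 [146. 168.] -0.003 315 [180. 188.] 0.019 0 [225. 156.] 0.019 45 [254. 132.] 0.019 90 [249. 102.] 0.019 135 [215.  83.] 0.019 180 [172.  85.] 0.019 225 [143. 107.] 0.019 270 [146. 138.] 0.019 315 [180. 158.]
```

```bash
python3 -m jog '[[[-0.0008,-0.0012,0.012,0,0,0],[0,0,0.01,0,0,0],[0,0,0,0,0,0]]]' | grep -v tool_rot
./g .566 .035 .14 -148
python3 -m jog '[[[0,0,0.005,0,0,0],[0,0,0.005,0,0,0],[0,0,0.005,0,0,0],[0,0,0.005,0,0,0]]]' | grep -v tool_rot
./g .566 .035 .10 -148
```

```text
clock: 20.82
eef_pos: [0.5646, 0.0375, 0.1692]
ft_force: [-0.1, -0.9, -0.7]
grip_width: 0.0607
t 20.82 at [0.5646 0.0375 0.1692] yaw -147.9 shift mm [ 0.1 -3.  29.2] rot [ 0.2 -0.1  0.1] F [-0.1 -0.9 -0.7] T [-0.01 -0.02 -0.03] w 0.0607 q6 -0.49
clock: 21.32
eef_pos: [0.565, 0.0378, 0.1486]
ft_force: [1.0, -0.3, -1.3]
grip_width: 0.0602
t 21.32 at [0.565  0.0378 0.1486] yaw -147.9 shift mm [ 0.5 -3.  48.6] rot [ 0.2 -0.1  0.1] F [ 1.  -0.3 -1.3] T [ 0.05  0.07 -0.01] w 0.0602 q6 -0.49
```

```bash
python3 -m jog '[[[0,-0.003,0,0,0,0],[0,0,0,0,0,0],[0,0,0.004,0,0,0],[0,0,0.004,0,0,0],[0,0,0,0,0,0]]]' | grep -v tool_rot
./g .566 .035 .10 -148
python3 -m jog '[[[0,0,0.004,0,0,0],[0,0,0.004,0,0,0],[0,0,0.004,0,0,0]]]' | grep -v tool_rot
./g .566 .035 .10 -148
```

```text
clock: 21.95
eef_pos: [0.5667, 0.0349, 0.1398]
ft_force: [0.3, 1.9, -2.1]
grip_width: 0.0605
t 21.95 at [0.5667 0.0349 0.1398] yaw -147.9 shift mm [ 0.4  0.4 39.8] rot [ 0.2 -0.1  0.1] F [ 0.3  1.9 -2.1] T [-0.01 -0.03 -0.03] w 0.0605 q6 -0.5
clock: 22.32
eef_pos: [0.5669, 0.035, 0.1274]
ft_force: [0.2, -0.5, -1.8]
grip_width: 0.0605
t 22.32 at [0.5669 0.035  0.1274] yaw -147.9 shift mm [ 0.7  0.4 27.4] rot [ 0.1 -0.   0.1] F [ 0.2 -0.5 -1.8] T [-0.03 -0.02  0.01] w 0.0605 q6 -0.5
```

Now past the thread's top without any contact force. I'll keep going and then release.

```bash
python3 -m jog '[[[0,0,0.004,0,0,0],[0,0,0.004,0,0,0],[0,0,0.004,0,0,0],[0,0,0.004,0,0,0],[0,0,0.004,0,0,0],[0,0,0.003,0,0,0],[0,0,0,0,0,0]]]' | grep -v tool_rot
./g .566 .035 .10 -148
python3 -m jog '[[[0,0,0,0,0,0],[0,0,0,0,0,0],[0,0,0,0,0,0],[0,0,-0.02,0,0,0],[0,0,-0.04,0,0,0],[0,0,-0.04,0,0,0],[0,0,-0.02,0,0,0],[0,0,0,0,0,0]]]' 0.0854| grep -v tool_rot
./g .437 -.329 .19 60
python3 - <<'E'
from h import *
snap('scene','scene5');snap('top','top5')
E
```

```text
clock: 23.2
eef_pos: [0.5664, 0.035, 0.1021]
ft_force: [-0.1, 0.5, -1.1]
grip_width: 0.0604
t 23.2 at [0.5664 0.035  0.1021] yaw -147.9 shift mm [0.4 0.2 2.1] rot [ 0.2 -0.1  0.1] F [-0.1  0.5 -1.1] T [0.01 0.03 0.03] w 0.0604 q6 -0.5
clock: 24.2
eef_pos: [0.5675, 0.0348, 0.2272]
ft_force: [-0.3, 0.2, -0.1]
grip_width: 0.0852
t 24.2 at [0.5675 0.0348 0.2272] yaw -147.9 shift mm [ 303.9 -239.    36.5] rot [ 1.000e-01 -1.000e-01  1.521e+02] F [-0.3  0.2 -0.1] T [-0.06 -0.04 -0.02] w 0.0852 q6 -0.5
```

```bash
python3 -m jog '[[[0.03,-0.05,0,0,0,0],[0.03,-0.05,0,0,0,0],[0.03,-0.05,0.02,0,0,0],[0.03,-0.05,0.03,0,0,0],[0.03,-0.05,0.03,0,0,0],[0,0,0.02,0,0,0],[0,0,0,0,0,0]]]' | grep -v tool_rot
./g .573 -.264 .08 -148
python3 - <<'E'
from h import *
snap('scene','scene6');snap('top','top6')
a=cv2.imread('pics/scene6.png')[130:330,100:360];cv2.imwrite('pics/j.png',cv2.resize(a,None,fx=3,fy=3,interpolation=cv2.INTER_CUBIC))
for n in('top0','top5','top6','scene0','scene6'):
    hsv=cv2.cvtColor(cv2.imread('pics/'+n+'.png'),cv2.COLOR_BGR2HSV)
    m=cv2.inRange(hsv,(100,150,80),(125,255,255)); k,l,s,ce=cv2.connectedComponentsWithStats(m)
    for i in range(1,k):
        if s[i][4]>60 and 200<s[i][0]<450: print(n,s[i],np.round(ce[i],1))
E
```

```text
clock: 25.18
eef_pos: [0.5662, -0.2533, 0.1129]
ft_force: [-0.8, 0.6, -0.4]
grip_width: 0.0854
t 25.18 at [ 0.5662 -0.2533  0.1129] yaw -147.7 shift mm [ -0.4 -13.2  32.7] rot [ 1.  -0.8  0.3] F [-0.8  0.6 -0.4] T [-0.04 -0.01 -0.03] w 0.0854 q6 -0.98
top0 [417 163  23  22 313] [428.2 173.4]
top5 [417 163  23  22 313] [428.2 173.4]
top6 [417 163  22  22 181] [426.2 174. ]
scene0 [206 271  25  24 403] [217.6 281.5]
scene6 [206 271  25  24 388] [217.6 281.8]
```

View pics/j.png

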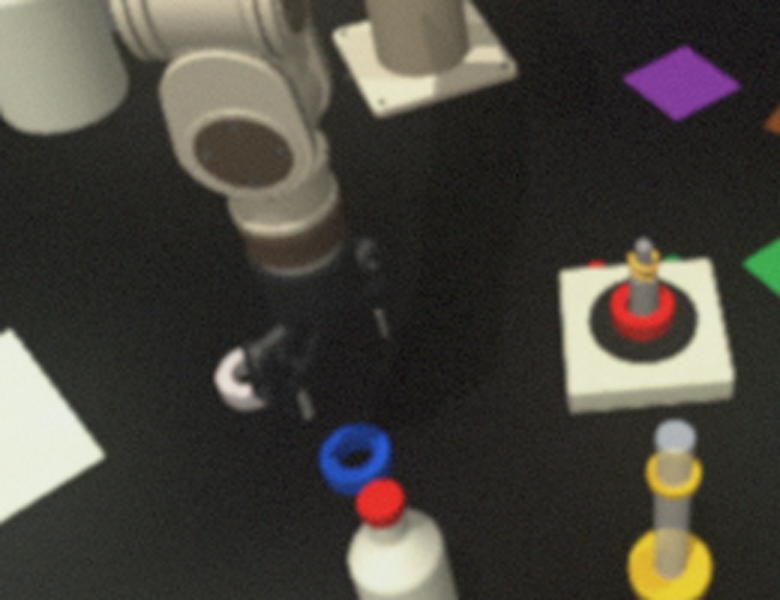

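The red ring lies flat on the deck, and the blue ring hasn't moved. Now down onto the blue ring.

```bash
python3 -m jog '[[[0,-0.0125,0.01,1,-0.8,0],[0,0,0.02,0,0,0],[0,0,0.02,0,0,0],[0,0,0.02,0,0,0],[0,0,0.01,0,0,0],[0,0,0,0,0,0]]]' | grep -v tool_rot
./g .573 -.264 .001 -148
```

```text
clock: 26.02
eef_pos: [0.5826, -0.2606, 0.0426]
ft_force: [-0.5, -0.9, 0.2]
grip_width: 0.0853
t 26.02 at [ 0.5826 -0.2606  0.0426] yaw -147.1 shift mm [10.5  3.  41.4] rot [-1.   0.7  0.9] F [-0.5 -0.9  0.2] T [ 0.03 -0.    0.01] w 0.0853 q6 -1.0
```

```bash
python3 -m jog '[[[0.0105,0.003,0.004,-1,0.7,0],[0,0,0.01,0,0,0],[0,0,0,0,0,0]]]' | grep -v tool_rot
./g .573 -.264 .001 -148
python3 -m jog '[[[0.0005,0,0.008,0,0,0],[0.0005,0,0.008,0,0,0],[0,0,0,0,0,0]]]' | grep -v tool_rot
./g .573 -.264 .001 -148
```

```text
clock: 26.4
eef_pos: [0.573, -0.2644, 0.03]
ft_force: [-0.6, 0.3, 0.3]
grip_width: 0.0852
t 26.4 at [ 0.573  -0.2644  0.03  ] yaw -147.0 shift mm [-0.1  0.4 29. ] rot [-0.1  0.1  1. ] F [-0.6  0.3  0.3] T [ 0.02  0.   -0.01] w 0.0852 q6 -1.01
clock: 26.78
eef_pos: [0.5721, -0.2652, 0.0128]
ft_force: [0.6, 0.3, 0.1]
grip_width: 0.0855
t 26.77 at [ 0.5721 -0.2652  0.0128] yaw -147.1 shift mm [-1.4  0.5 11.8] rot [-0.1  0.1  0.9] F [0.6 0.3 0.1] T [-0.05  0.03 -0.02] w 0.0855 q6 -1.01
```

```bash
python3 -m jog '[[[-0.0012,0,0.005,0,0,0],[0,0,0.005,0,0,0],[0,0,0.001,0,0,0],[0,0,0,0,0,0]]]' | grep -v tool_rot
./g .573 -.264 .001 -148
python3 -m jog '[[[0,0,0.0005,0,0,0],[0,0,0.0005,0,0,0],[0,0,0,0,0,0],[0,0,-0.001,0,0,0],[0,0,-0.001,0,0,0]]]' 0.05 | grep -v tool_rot
./g .573 -.264 .001 -148
```

```text
clock: 27.28
eef_pos: [0.5734, -0.2644, 0.001]
ft_force: [-0.9, -0.1, -0.3]
grip_width: 0.0854
t 27.27 at [ 0.5734 -0.2644  0.001 ] yaw -147.1 shift mm [0.1 0.6 0. ] rot [-0.1  0.1  0.9] F [-0.9 -0.1 -0.3] T [-0.02  0.03  0.06] w 0.0854 q6 -1.01
clock: 27.9
eef_pos: [0.5736, -0.2645, 0.0027]
ft_force: [-0.4, 0.0, -2.1]
grip_width: 0.0587
t 27.9 at [ 0.5736 -0.2645  0.0027] yaw -147.1 shift mm [0.2 0.8 1.7] rot [-0.1  0.1  0.9] F [-0.4  0.  -2.1] T [ 0.08  0.03 -0.02] w 0.0587 q6 -1.01
```

```bash
python3 -m jog '[[[0,0,0,0,0,0],[0,0,0,0,0,0],[0,0,0,0,0,10],[0,0,0,0,0,10],[0,0,0,0,0,10],[0,0,0,0,0,10],[0,0,0,0,0,10],[0,0,0,0,0,10],[0,0,0,0,0,10],[0,0,0,0,0,10],[0,0,0,0,0,9],[0,0,0,0,0,0]]]' 0.0854 | grep -v tool_rot
./g .5736 -.2645 .001 122
```

```text
clock: 29.4
eef_pos: [0.5754, -0.2653, 0.0046]
ft_force: [-0.2, 0.5, 0.7]
grip_width: 0.0855
t 29.4 at [ 0.5754 -0.2653  0.0046] yaw 121.1 shift mm [ 1.7 -1.1  3.6] rot [ 0.2  0.3 -0.9] F [-0.2  0.5  0.7] T [ 0.02 -0.01 -0.01] w 0.0855 q6 0.6
```

```bash
python3 -m jog '[[[0.0017,-0.001,0.0035,0,0,0],[0,0,0,0,0,0]]]' | grep -v tool_rot
python3 -m jog '[[[0,0,0.0005,0,0,0],[0,0,0.0005,0,0,0],[0,0,0,0,0,0],[0,0,-0.001,0,0,0],[0,0,-0.001,0,0,0]]]' 0.05 | grep -v tool_rot
./g .5736 -.2645 .001 122
```

```text
clock: 29.65
eef_pos: [0.5735, -0.2644, 0.0009]
ft_force: [0.2, -0.7, 0.8]
grip_width: 0.0855
clock: 30.28
eef_pos: [0.5734, -0.2643, 0.0024]
ft_force: [-0.4, -0.5, -1.8]
grip_width: 0.0604
t 30.27 at [ 0.5734 -0.2643  0.0024] yaw 121.4 shift mm [-0.3  0.   1.4] rot [ 0.2  0.3 -0.6] F [-0.4 -0.5 -1.8] T [0.03 0.06 0.02] w 0.0604 q6 0.59
```

```bash
python3 -m jog '[[[0,0,-0.02,0,0,0],[0,0,-0.05,0,0,0],[0,0,-0.06,0,0,0],[0,0,-0.06,0,0,0],[0,0,-0.01,0,0,0],[0.05,0.029,0,0,0,0],[0.05,0.029,0,0,0,0],[0.05,0.029,0,0,0,0],[0.05,0.029,0,0,0,0],[0.05,0.029,0,0,0,0],[0,0,0,0,0,0]]]' | grep -v tool_rot
./g .5665 .035 .185 122
```

```text
clock: 31.65
eef_pos: [0.5616, 0.0329, 0.1973]
ft_force: [0.7, -0.0, -1.5]
grip_width: 0.0603
t 31.65 at [0.5616 0.0329 0.1973] yaw 121.2 shift mm [-0.8  5.3 12.3] rot [-0.4 -0.3 -0.8] F [ 0.7 -0.  -1.5] T [-0.01 -0.03 -0.03] w 0.0603 q6 1.08
```

```bash
python3 -m jog '[[[-0.0008,0.0053,0.008,-0.4,-0.3,0],[0,0,0.01,0,0,0],[0,0,0.008,0,0,0],[0,0,0.006,0,0,0],[0,0,0,0,0,0]]]' | grep -v tool_rot
./g .5665 .035 .14 122
```

```text
clock: 32.28
eef_pos: [0.5651, 0.031, 0.1595]
ft_force: [-0.2, 0.6, -1.8]
grip_width: 0.0602
t 32.27 at [0.5651 0.031  0.1595] yaw 120.9 shift mm [ 2.7  3.3 19.5] rot [-0.4 -0.1 -1.1] F [-0.2  0.6 -1.8] T [ 0.02 -0.04  0.06] w 0.0602 q6 1.09
```

```bash
python3 -m jog '[[[0.0027,0.0033,0,-0.4,0,0],[0,0,0,0,0,0],[0,0,0.004,0,0,0],[0,0,0.004,0,0,0],[0,0,0.004,0,0,0],[0,0,0,0,0,0]]]' | grep -v tool_rot
./g .5665 .035 .14 122
```

```text
clock: 33.02
eef_pos: [0.5674, 0.0352, 0.1477]
ft_force: [-0.3, -0.4, -1.6]
grip_width: 0.0607
t 33.02 at [0.5674 0.0352 0.1477] yaw 120.9 shift mm [ 0.3 -0.9  7.7] rot [ 0.2 -0.1 -1.1] F [-0.3 -0.4 -1.6] T [-0.03  0.01  0.04] w 0.0607 q6 1.09
```

```bash
python3 -m jog '[[[0,-0.0008,0.004,0,0,0],[0,0,0.004,0,0,0],[0,0,0.004,0,0,0],[0,0,0.004,0,0,0],[0,0,0.004,0,0,0]]]' | grep -v tool_rot
./g .5665 .035 .11 122
```

```text
clock: 33.65
eef_pos: [0.5669, 0.0348, 0.1266]
ft_force: [-0.8, -1.2, -1.9]
grip_width: 0.0602
t 33.65 at [0.5669 0.0348 0.1266] yaw 120.9 shift mm [ 0.4 -0.3 16.6] rot [ 0.2 -0.  -1.1] F [-0.8 -1.2 -1.9] T [-0.01  0.03  0.03] w 0.0602 q6 1.09
```

```bash
python3 -m jog '[[[0,0,0.004,0,0,0],[0,0,0.004,0,0,0],[0,0,0.004,0,0,0],[0,0,0.004,0,0,0],[0,0,0.004,0,0,0],[0,0,0.003,0,0,0],[0,0,0,0,0,0]]]' | grep -v tool_rot
python3 -m jog '[[[0,0,0,0,0,0],[0,0,0,0,0,0],[0,0,0,0,0,0],[0,0,-0.02,0,0,0],[0,0,-0.04,0,0,0],[0,0,-0.04,0,0,0],[0,0,-0.01,0,0,0],[0,0,0,0,0,0]]]' 0.0854| grep -v tool_rot
./g .437 -.329 .12 122
```

```text
clock: 34.52
eef_pos: [0.5667, 0.0348, 0.1015]
ft_force: [-0.3, 0.9, -1.6]
grip_width: 0.0602
clock: 35.52
eef_pos: [0.5667, 0.0346, 0.215]
ft_force: [0.6, -1.1, 0.4]
grip_width: 0.0854
t 35.52 at [0.5667 0.0346 0.215 ] yaw 120.9 shift mm [-245.5 -298.4   93.6] rot [ 0.2 -0.  -1.1] F [ 0.6 -1.1  0.4] T [ 0.03  0.02 -0.  ] w 0.0854 q6 1.09
```

```bash
python3 -m jog '[[[-0.04,-0.048,0,0,0,0],[-0.04,-0.048,0,0,0,0],[-0.04,-0.048,0,0,0,0],[-0.04,-0.048,0.02,0,0,0],[-0.04,-0.048,0.04,0,0,0],[-0.035,-0.04,0.03,0,0,0],[0,0,0,0,0,0]]]' | grep -v tool_rot
./g .437 -.329 .08 122
python3 - <<'E'
from h import *
snap('scene','scene7');snap('top','top7')
a=cv2.imread('pics/scene7.png')[130:330,120:380];cv2.imwrite('pics/k.png',cv2.resize(a,None,fx=3,fy=3,interpolation=cv2.INTER_CUBIC))
for n,(u0,v0,u1,v1) in(('top0',(435,203,472,238)),('top7',(435,203,472,238)),('scene0',(168,240,200,270)),('scene7',(168,240,200,270))):
    g=cv2.cvtColor(cv2.imread('pics/'+n+'.png'),cv2.COLOR_BGR2GRAY)[v0:v1,u0:u1]
    print(n,cv2.boundingRect((g>90).astype(np.uint8)))
E
```

```text
clock: 36.4
eef_pos: [0.4463, -0.2998, 0.119]
ft_force: [-0.2, 0.1, -0.0]
grip_width: 0.0855
t 36.4 at [ 0.4463 -0.2998  0.119 ] yaw 121.1 shift mm [-20.6 -22.9  38.8] rot [-0.2 -0.7 -0.9] F [-0.2  0.1 -0. ] T [ 0.07 -0.04  0.06] w 0.0855 q6 0.43
top0 (7, 6, 23, 22)
top7 (7, 6, 22, 22)
scene0 (3, 5, 24, 22)
scene7 (4, 5, 23, 21)
```

View pics/k.png

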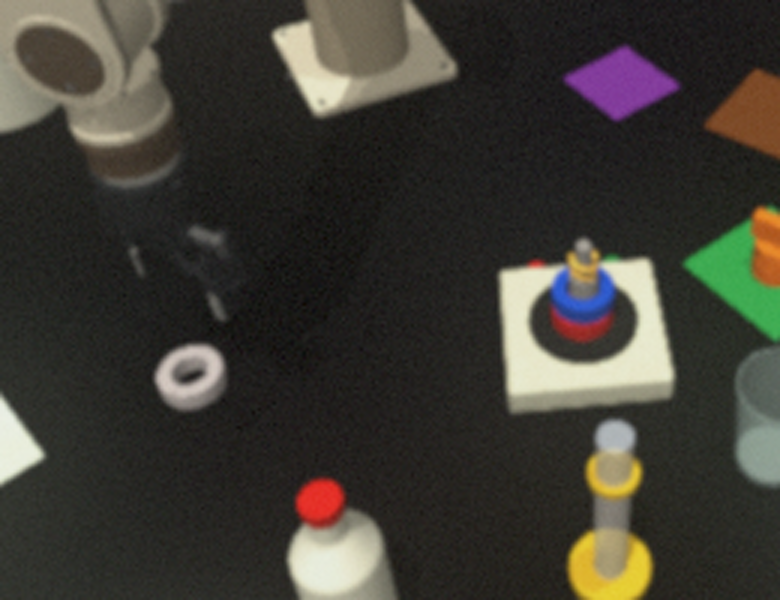

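Blue sits on red on the deck. The silver ring hasn't moved, so I go to it at about (0.436, -0.328).

```bash
python3 -m jog '[[[-0.02,-0.022,0.01,0,-0.7,0],[0,0,0.02,0,0,0],[0,0,0.02,0,0,0],[0,0,0.02,0,0,0],[0,0,0.01,0,0,0],[0,0,0,0,0,0]]]' | grep -v tool_rot
./g .436 -.328 .03 122
```

```text
clock: 37.25
eef_pos: [0.4476, -0.3207, 0.0428]
ft_force: [0.1, -0.0, -0.1]
grip_width: 0.0854
t 37.25 at [ 0.4476 -0.3207  0.0428] yaw 122.2 shift mm [  0.1 -13.8  12.8] rot [0.2 0.5 0.2] F [ 0.1 -0.  -0.1] T [ 0.01  0.03 -0.06] w 0.0854 q6 0.39
```

```bash
python3 -m jog '[[[0,-0.0138,0.004,0.2,0.5,0],[0,0,0.008,0,0,0],[0,0,0,0,0,0]]]' | grep -v tool_rot
./g .436 -.328 .03 122
python3 -m jog '[[[0,-0.0005,0.008,0,0,0],[0,0,0.008,0,0,0],[0,0,0,0,0,0]]]' | grep -v tool_rot
./g .436 -.328 .001 122
```

```text
clock: 37.62
eef_pos: [0.4366, -0.329, 0.032]
ft_force: [0.0, -0.5, 0.2]
grip_width: 0.0854
t 37.62 at [ 0.4366 -0.329   0.032 ] yaw 122.2 shift mm [1.1 0.  2. ] rot [0.1 0.2 0.2] F [ 0.  -0.5  0.2] T [ 0.03 -0.02 -0.02] w 0.0854 q6 0.36
clock: 38.0
eef_pos: [0.4362, -0.3296, 0.015]
ft_force: [-0.8, -0.1, 0.1]
grip_width: 0.0853
t 38.0 at [ 0.4362 -0.3296  0.015 ] yaw 122.2 shift mm [ 1.5  0.7 14. ] rot [0.1 0.2 0.2] F [-0.8 -0.1  0.1] T [ 0.01 -0.02 -0.01] w 0.0853 q6 0.36
```

```bash
python3 -m jog '[[[0.001,0.0005,0.006,0,0,0],[0,0,0.005,0,0,0],[0,0,0.0025,0,0,0],[0,0,0,0,0,0]]]' | grep -v tool_rot
python3 -m jog '[[[0,0,0.0005,0,0,0],[0,0,0.0005,0,0,0],[0,0,0,0,0,0],[0,0,-0.001,0,0,0],[0,0,-0.001,0,0,0]]]' 0.05 | grep -v tool_rot
./g .436 -.328 .001 122
```

```text
clock: 38.5
eef_pos: [0.4362, -0.3283, 0.0005]
ft_force: [-0.3, -0.1, 0.6]
grip_width: 0.0854
clock: 39.12
eef_pos: [0.4365, -0.3284, 0.0029]
ft_force: [0.2, 0.2, -1.0]
grip_width: 0.0605
t 39.12 at [ 0.4365 -0.3284  0.0029] yaw 122.2 shift mm [ 0.7 -0.2  1.9] rot [0.1 0.2 0.2] F [ 0.2  0.2 -1. ] T [-0.04 -0.01 -0.04] w 0.0605 q6 0.36
```

```bash
python3 -m jog '[[[0,0,0,0,0,0],[0,0,0,0,0,0],[0,0,0,0,0,10],[0,0,0,0,0,10],[0,0,0,0,0,10],[0,0,0,0,0,10],[0,0,0,0,0,10],[0,0,0,0,0,10],[0,0,0,0,0,10],[0,0,0,0,0,10],[0,0,0,0,0,9],[0,0,0,0,0,0]]]' 0.0854 | grep -v tool_rot
./g .4365 -.3284 .001 31
```

```text
clock: 40.62
eef_pos: [0.4376, -0.3293, 0.0035]
ft_force: [-0.1, -0.0, 0.2]
grip_width: 0.0855
t 40.62 at [ 0.4376 -0.3293  0.0035] yaw 30.3 shift mm [-0.5 -1.4  2.5] rot [ 0.4 -0.2 -0.7] F [-0.1 -0.   0.2] T [0.   0.02 0.05] w 0.0855 q6 1.97
```

```bash
python3 -m jog '[[[-0.0005,-0.001,0.0025,0,0,0],[0,0,0,0,0,0]]]' | grep -v tool_rot
python3 -m jog '[[[0,0,0.0005,0,0,0],[0,0,0.0005,0,0,0],[0,0,0,0,0,0],[0,0,-0.001,0,0,0],[0,0,-0.001,0,0,0]]]' 0.05 | grep -v tool_rot
python3 -m jog '[[[0,0,-0.02,0,0,0],[0,0,-0.05,0,0,0],[0,0,-0.06,0,0,0],[0,0,-0.06,0,0,0],[0,0,-0.01,0,0,0],[0.042,-0.035,0,0,0,0],[0.042,-0.035,0,0,0,0],[0.042,-0.035,0,0,0,0],[0.042,-0.035,0,0,0,0],[0.042,-0.035,0,0,0,0],[0.042,-0.035,0,0,0,0],[0,0,0,0,0,0]]]' | grep -v tool_rot
./g .5667 .035 .185 31
```

```text
clock: 40.88
eef_pos: [0.4366, -0.3287, 0.0008]
ft_force: [-0.1, -0.4, -0.2]
grip_width: 0.0855
clock: 41.5
eef_pos: [0.4364, -0.3286, 0.0018]
ft_force: [0.5, -0.7, -1.8]
grip_width: 0.0593
clock: 43.0
eef_pos: [0.5442, -0.0096, 0.197]
ft_force: [0.4, -0.5, -0.5]
grip_width: 0.0589
t 43.0 at [ 0.5442 -0.0096  0.197 ] yaw 30.4 shift mm [ 42.1 -27.   11.8] rot [-0.3  0.5 -0.6] F [ 0.4 -0.5 -0.5] T [-0.02  0.04  0.01] w 0.0589 q6 2.59
```

```bash
python3 -m jog '[[[0.041,-0.027,0.008,-0.3,0.5,0],[0,0,0,0,0,0],[0,0,0.01,0,0,0],[0,0,0.005,0,0,0],[0,0,0,0,0,0]]]' | grep -v tool_rot
./g .5667 .035 .155 31
python3 - <<'E'
from h import *
snap('scene','scene8');crop('scene8','l',275,170,355,270,5)
E
```

```text
clock: 43.62
eef_pos: [0.5624, 0.0308, 0.1681]
ft_force: [0.5, 0.1, -0.6]
grip_width: 0.0591
t 43.62 at [0.5624 0.0308 0.1681] yaw 30.2 shift mm [ 5.9 -1.5 13.1] rot [-0.1  0.5 -0.8] F [ 0.5  0.1 -0.6] T [ 0.02 -0.01 -0.01] w 0.0591 q6 2.67
```

View pics/l.png

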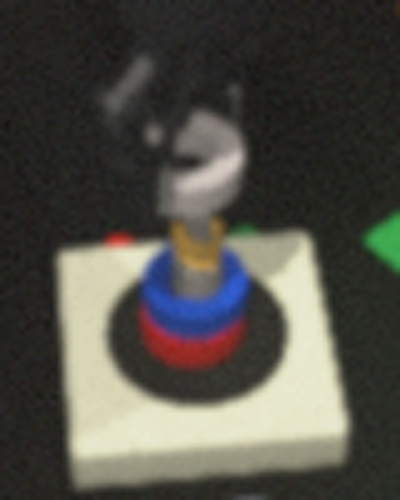

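The silver ring is level in the jaws just above the spindle, with blue and red stacked below it.

```bash
python3 -m jog '[[[0.0055,-0.0015,0,0,0.5,0],[0,0,0,0,0,0],[0,0,0.004,0,0,0],[0,0,0.004,0,0,0],[0,0,0.004,0,0,0],[0,0,0.004,0,0,0],[0,0,0,0,0,0]]]' | grep -v tool_rot
./g .5667 .035 .14 31
```

```text
clock: 44.55
eef_pos: [0.5671, 0.0345, 0.152]
ft_force: [-0.2, 0.3, -0.8]
grip_width: 0.0592
t 44.55 at [0.5671 0.0345 0.152 ] yaw 30.1 shift mm [-0.1 -0.6 12. ] rot [-0.1 -0.1 -0.9] F [-0.2  0.3 -0.8] T [-0.01 -0.02  0.03] w 0.0592 q6 2.68
```

```bash
python3 -m jog '[[[0,-0.0005,0.004,0,0,0],[0,0,0.004,0,0,0],[0,0,0.004,0,0,0],[0,0,0.004,0,0,0],[0,0,0.004,0,0,0],[0,0,0.004,0,0,0]]]' | grep -v tool_rot
./g .5667 .035 .11 31
python3 -m jog '[[[0,0,0.004,0,0,0],[0,0,0.004,0,0,0],[0,0,0.004,0,0,0],[0,0,0.004,0,0,0],[0,0,0.004,0,0,0],[0,0,0.004,0,0,0],[0,0,0,0,0,0]]]' | grep -v tool_rot
./g .5667 .035 .11 31
```

```text
clock: 45.3
eef_pos: [0.5672, 0.035, 0.1267]
ft_force: [-0.3, -0.1, -1.3]
grip_width: 0.059
t 45.3 at [0.5672 0.035  0.1267] yaw 30.1 shift mm [-0.5 -0.2 16.7] rot [-0.1 -0.2 -0.9] F [-0.3 -0.1 -1.3] T [ 0.02 -0.01  0.05] w 0.059 q6 2.68
clock: 46.18
eef_pos: [0.5669, 0.0351, 0.1005]
ft_force: [0.2, -0.1, -1.0]
grip_width: 0.0587
t 46.17 at [0.5669 0.0351 0.1005] yaw 30.1 shift mm [-0.2 -0.1 -9.5] rot [-0.1 -0.1 -0.9] F [ 0.2 -0.1 -1. ] T [ 0.01  0.01 -0.02] w 0.0587 q6 2.68
```

```bash
python3 -m jog '[[[0,0,0,0,0,0],[0,0,0,0,0,0],[0,0,0,0,0,0],[0,0,-0.02,0,0,0],[0,0,-0.04,0,0,0],[0,0,-0.04,0,0,0],[0,0,-0.01,0,0,0],[0,0,0,0,0,0]]]' 0.0854| grep -v tool_rot
python3 -m jog '[[[0.03,-0.048,0,0,0,0],[0.03,-0.048,0,0,0,0],[0.03,-0.048,0,0,0,0],[0.03,-0.048,0,0,0,0],[0,0,0.02,0,0,0],[0,0,0,0,0,0]]]' 0.06| grep -v tool_rot
./g .574 .264 .10 31
```

```text
clock: 47.18
eef_pos: [0.567, 0.0348, 0.2139]
ft_force: [0.3, 0.5, -1.0]
grip_width: 0.0852
clock: 47.92
eef_pos: [0.5712, 0.2655, 0.1816]
ft_force: [0.2, -1.0, 0.2]
grip_width: 0.0598
t 47.92 at [0.5712 0.2655 0.1816] yaw 29.9 shift mm [ 2.7  2.9 81.6] rot [-0.2  0.7 -1.1] F [ 0.2 -1.   0.2] T [-0.03 -0.02  0.  ] w 0.0598 q6 3.05
```

```bash
python3 -m jog '[[[0.0027,0.0029,0.02,-0.2,0.7,0],[0,0,0.02,0,0,0],[0,0,0.01,0,0,0],[0,0,0,0,0,0]]]' | grep -v tool_rot
./g .574 .264 .057 31
python3 - <<'E'
from h import *
snap('scene','scene9');crop('scene9','m',275,150,435,270,5)
E
```

```text
clock: 48.42
eef_pos: [0.5745, 0.2618, 0.1294]
ft_force: [0.4, 0.1, 0.0]
grip_width: 0.0599
t 48.42 at [0.5745 0.2618 0.1294] yaw 29.8 shift mm [ 0.8 -2.2 72.4] rot [ 0.   0.2 -1.2] F [0.4 0.1 0. ] T [-0.07 -0.04 -0.02] w 0.0599 q6 3.05
```

View pics/m.png

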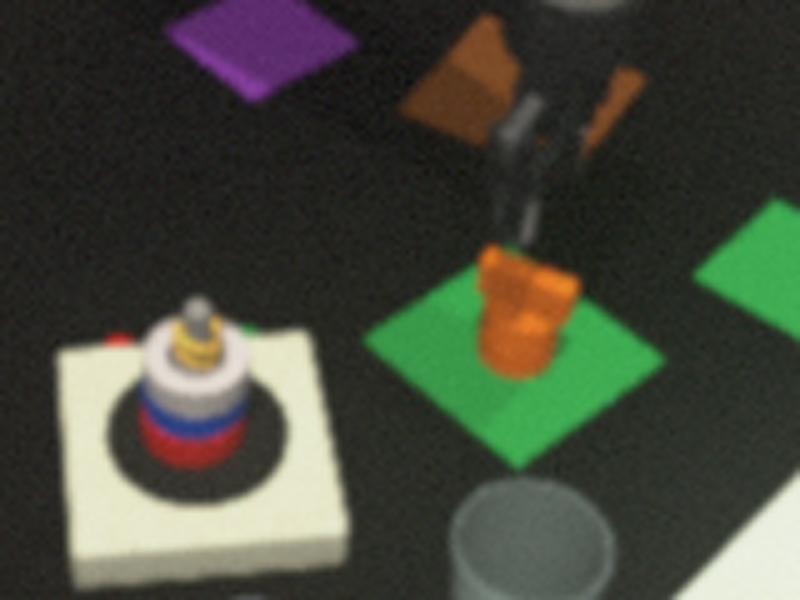

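All three rings lie flat in one stack, and the nut is upright on the green pad. I'll regrip the nut.

```bash
python3 -m jog '[[[0.0008,-0.0022,0.02,0,0.2,0],[0,0,0.02,0,0,0],[0,0,0.015,0,0,0],[0,0,0.005,0,0,0],[0,0,0,0,0,0]]]' | grep -v tool_rot
./g .574 .264 .057 31
```

```text
clock: 49.1
eef_pos: [0.5786, 0.2651, 0.074]
ft_force: [-0.3, 0.4, -0.5]
grip_width: 0.0601
t 49.1 at [0.5786 0.2651 0.074 ] yaw 29.7 shift mm [-4.7 -1.3 16.9] rot [ 0.1 -0.7 -1.3] F [-0.3  0.4 -0.5] T [-0.02 -0.02 -0.03] w 0.0601 q6 3.05
```

```bash
python3 -m jog '[[[0,0,0.004,0,0,0],[0,0,0.004,0,0,0],[0,0,0,0,0,0]]]' | grep -v tool_rot
./g .574 .264 .057 31
```

```text
clock: 49.48
eef_pos: [0.5797, 0.2657, 0.0671]
ft_force: [-0.3, -1.0, 0.8]
grip_width: 0.06
t 49.48 at [0.5797 0.2657 0.0671] yaw 29.7 shift mm [-5.9 -1.4 10.1] rot [ 0.1 -0.8 -1.3] F [-0.3 -1.   0.8] T [-0.02 -0.03  0.01] w 0.06 q6 3.05
```

```bash
python3 -m jog '[[[-0.0059,-0.0014,0.003,0,-0.8,-1],[0,0,0.003,0,0,0],[0,0,0.002,0,0,0],[0,0,0.001,0,0,0],[0,0,0,0,0,0]]]' | grep -v tool_rot
./g .574 .264 .057 31
python3 -m jog '[[[0,0,0,0,0,0],[0,0,0,0,0,0],[0,0,0,0,0,0],[0,0,0,0,0,0],[0,0,0,0,0,0]]]' 0.01 | grep -v tool_rot
./g .574 .264 .057 31
```

```text
clock: 50.1
eef_pos: [0.5735, 0.2639, 0.0576]
ft_force: [0.3, -0.2, 0.8]
grip_width: 0.0601
t 50.1 at [0.5735 0.2639 0.0576] yaw 30.7 shift mm [0.5 0.2 0.6] rot [ 0.1  0.  -0.3] F [ 0.3 -0.2  0.8] T [ 0.04 -0.03  0.03] w 0.0601 q6 3.04
clock: 50.72
eef_pos: [0.5739, 0.264, 0.0579]
ft_force: [1.4, -0.1, -0.5]
grip_width: 0.0146
t 50.73 at [0.5739 0.264  0.0579] yaw 30.7 shift mm [0.1 0.  0.9] rot [ 0.1 -0.  -0.3] F [ 1.4 -0.1 -0.5] T [ 0.05 -0.03  0.05] w 0.0146 q6 3.04
```

```bash
python3 -m jog '[[[0,0,-0.02,0,0,0],[0,0,-0.04,0,0,0],[0,0,-0.05,0,0,0],[0,0,-0.05,0,0,0],[0,0,-0.02,0,0,0],[-0.03,0.047,0,0,0,0],[-0.03,0.047,0,0,0,0],[-0.03,0.047,0,0,0,0],[-0.03,0.047,0,0,0,0],[0,0,0,0,0,10],[0,0,0,0,0,0]]]' | grep -v tool_rot
./g .5652 .0352 .212 20
```

```text
clock: 52.1
eef_pos: [0.564, 0.0346, 0.2387]
ft_force: [0.4, 0.3, -1.9]
grip_width: 0.0147
t 52.1 at [0.564  0.0346 0.2387] yaw 20.7 shift mm [ 1.6 -0.1 26.7] rot [0.1 0.6 0.7] F [ 0.4  0.3 -1.9] T [-0.03  0.02  0.06] w 0.0147 q6 2.84
```

```bash
python3 -m jog '[[[0.0012,0,0.01,0,0.6,0.7],[0,0,0.01,0,0,0],[0,0,0.004,0,0,0],[0,0,0.002,0,0,0],[0,0,0,0,0,0]]]' | grep -v tool_rot
./g .5652 .0352 .20 20
python3 - <<'E'
from h import *
snap('scene','scene10');crop('scene10','n',275,160,355,260,5)
def C(p): u=proj('scene10',p); return np.round(((u-[275,160])+.5)*5-.5,0)
print(C((.5667,.035,.148)),C((.5667,.035,.16)))
E
```

```text
clock: 52.72
eef_pos: [0.5642, 0.0376, 0.2092]
ft_force: [0.8, -0.2, -1.4]
grip_width: 0.0146
t 52.73 at [0.5642 0.0376 0.2092] yaw 20.5 shift mm [0.1 2.6 9.2] rot [0.1 0.1 0.5] F [ 0.8 -0.2 -1.4] T [ 0.03 -0.01  0.04] w 0.0146 q6 2.85
[198. 255.] [198. 240.]
```

View pics/n.png

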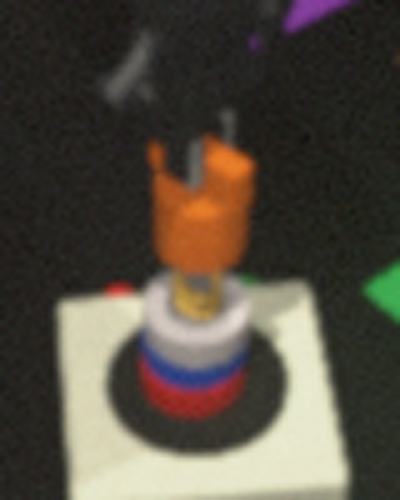

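The nut hangs upright about 2.5 mm off-axis (centre at u≈202, spindle at 198), which matches the measured pose. I'll correct that and lower it.

```bash
python3 -m jog '[[[0,0.0026,0,0,0,0],[0,0,0,0,0,0],[0,0,0.004,0,0,0],[0,0,0.004,0,0,0],[0,0,0.004,0,0,0],[0,0,0,0,0,0]]]' | grep -v tool_rot
./g .5652 .0352 .18 20
python3 -m jog '[[[0,0,0.003,0,0,0],[0,0,0.003,0,0,0],[0,0,0.003,0,0,0]]]' | grep -v tool_rot
./g .5652 .0352 .18 20
```

```text
clock: 53.52
eef_pos: [0.5657, 0.0348, 0.1971]
ft_force: [-0.2, -0.4, -1.7]
grip_width: 0.0147
t 53.52 at [0.5657 0.0348 0.1971] yaw 20.5 shift mm [-0.3 -0.5 17.1] rot [0.1 0.  0.5] F [-0.2 -0.4 -1.7] T [0.   0.   0.02] w 0.0147 q6 2.85
clock: 53.9
eef_pos: [0.5659, 0.0349, 0.1878]
ft_force: [0.9, -0.3, -1.4]
grip_width: 0.0144
t 53.9 at [0.5659 0.0349 0.1878] yaw 20.5 shift mm [-0.6 -0.6  7.8] rot [ 0.1 -0.   0.5] F [ 0.9 -0.3 -1.4] T [-0.06 -0.03 -0.02] w 0.0144 q6 2.85
```

```bash
python3 -m jog '[[[-0.0004,-0.0004,0.002,0,0,0],[0,0,0.002,0,0,0],[0,0,0.002,0,0,0]]]' | grep -v tool_rot
for i in 1 2; do python3 -m jog '[[[0,0,0.0015,0,0,0],[0,0,0.0015,0,0,0]]]' | grep -v -e tool_rot -e grip; done
```

```text
clock: 54.28
eef_pos: [0.5653, 0.0351, 0.1813]
ft_force: [-0.2, 0.1, -2.0]
grip_width: 0.0145
clock: 54.52
eef_pos: [0.5653, 0.0351, 0.1781]
ft_force: [0.8, 0.5, -2.2]
clock: 54.78
eef_pos: [0.5654, 0.0351, 0.1749]
ft_force: [-0.8, -0.0, -2.0]
```

```bash
for i in 1 2 3; do python3 -m jog '[[[0,0,0.0008,0,0,0],[0,0,0.0008,0,0,0]]]' | grep -v -e tool_rot -e grip; done
```

```text
clock: 55.02
eef_pos: [0.5654, 0.0351, 0.1733]
ft_force: [-0.8, -0.1, 1.4]
clock: 55.28
eef_pos: [0.5655, 0.0351, 0.1731]
ft_force: [-1.6, -1.0, 4.4]
clock: 55.52
eef_pos: [0.5655, 0.0351, 0.1731]
ft_force: [-3.0, -0.1, 4.9]
```

```bash
python3 -m jog '[[[0,0,0.0005,0,0,-8],[0,0,0.0006,0,0,-8],[0,0,0.0006,0,0,-8],[0,0,0.0006,0,0,-8]]]' | grep -v tool_rot
./g .5652 .0352 .165 160
python3 -m jog '[[[0,0,0.0006,0,0,-8],[0,0,0.0006,0,0,-8],[0,0,0.0006,0,0,-8],[0,0,0.0006,0,0,-8]]]' | grep -v tool_rot
./g .5652 .0352 .165 160
```

```text
clock: 56.02
eef_pos: [0.5671, 0.0346, 0.1713]
ft_force: [-1.2, -0.6, 2.4]
grip_width: 0.0148
t 56.02 at [0.5671 0.0346 0.1713] yaw 53.5 shift mm [-0.7 -1.9  6.2] rot [   0.5    0.3 -106.5] F [-1.2 -0.6  2.4] T [0.04 0.35 0.  ] w 0.0148 q6 2.27
clock: 56.52
eef_pos: [0.5679, 0.0344, 0.1692]
ft_force: [-1.4, -0.6, 2.3]
grip_width: 0.0147
t 56.52 at [0.5679 0.0344 0.1692] yaw 86.6 shift mm [ 0.7 -2.8  4.1] rot [  0.4   0.5 -73.4] F [-1.4 -0.6  2.3] T [ 0.13  0.31 -0.04] w 0.0147 q6 1.69
```

```bash
python3 -m jog '[[[0,0,0.0006,0,0,-8],[0,0,0.0006,0,0,-8],[0,0,0.0006,0,0,-8],[0,0,0.0006,0,0,-8]]]' | grep -v tool_rot
./g .5652 .0352 .165 160
python3 -m jog '[[[0,0,0.0005,0,0,-7],[0,0,0.0005,0,0,-7],[0,0,0.0005,0,0,-6]]]' | grep -v tool_rot
./g .5652 .0352 .165 160
```

```text
clock: 57.02
eef_pos: [0.5689, 0.0346, 0.1671]
ft_force: [-0.9, 0.7, 1.4]
grip_width: 0.0148
t 57.02 at [0.5689 0.0346 0.1671] yaw 119.6 shift mm [ 2.4 -3.   2. ] rot [  0.4   0.6 -40.4] F [-0.9  0.7  1.4] T [ 0.13  0.23 -0.01] w 0.0148 q6 1.12
clock: 57.4
eef_pos: [0.569, 0.0352, 0.1655]
ft_force: [-0.8, 0.8, 2.5]
grip_width: 0.0148
t 57.4 at [0.569  0.0352 0.1655] yaw 140.3 shift mm [ 3.  -2.4  0.5] rot [  0.3   0.6 -19.7] F [-0.8  0.8  2.5] T [0.04 0.33 0.02] w 0.0148 q6 0.75
```

```bash
for i in 1 2; do python3 -m jog '[[[0,0,0.0004,0,0,-5],[0,0,0.0004,0,0,-5]]]' | grep -v -e tool_rot -e grip; ./g .5652 .0352 .165 160;done
for i in 1 2; do python3 -m jog '[[[0,0,0.0003,0,0,-3]]]' | grep -v -e tool_rot -e grip; ./g .5652 .0352 .165 160;done
```

```text
clock: 57.65
eef_pos: [0.5694, 0.0355, 0.1649]
ft_force: [-1.6, 1.2, 2.2]
t 57.65 at [0.5694 0.0355 0.1649] yaw 150.7 shift mm [ 3.5 -2.3 -0.1] rot [ 0.3  0.7 -9.3] F [-1.6  1.2  2.2] T [0.12 0.25 0.01] w 0.0144 q6 0.57
clock: 57.9
eef_pos: [0.5697, 0.0359, 0.1648]
ft_force: [-2.4, 0.3, 3.9]
t 57.9 at [0.5697 0.0359 0.1648] yaw 161.0 shift mm [ 4.  -2.1 -0.3] rot [0.3 0.8 1. ] F [-2.4  0.3  3.9] T [ 0.02  0.58 -0.03] w 0.0143 q6 0.39
clock: 58.02
eef_pos: [0.5696, 0.036, 0.1648]
ft_force: [-1.7, 0.3, 3.2]
t 58.02 at [0.5696 0.036  0.1648] yaw 164.2 shift mm [ 4.  -2.  -0.2] rot [0.3 0.8 4.2] F [-1.7  0.3  3.2] T [ 0.09  0.52 -0.06] w 0.0145 q6 0.34
clock: 58.15
eef_pos: [0.5695, 0.0361, 0.1648]
ft_force: [-1.2, 0.7, 3.9]
t 58.15 at [0.5695 0.0361 0.1648] yaw 167.3 shift mm [ 4.  -1.9 -0.3] rot [0.3 0.8 7.3] F [-1.2  0.7  3.9] T [-0.04  0.55 -0.1 ] w 0.015 q6 0.29
```

```bash
for i in 1 2 3; do python3 -m jog '[[[0,0,0.0002,0,0,-3]]]' | grep -e clock; ./g .5652 .0352 .165 160;done
```

```text
clock: 58.28
t 58.27 at [0.5695 0.0361 0.1648] yaw 170.3 shift mm [ 4.1 -1.6 -0.3] rot [ 0.3  0.8 10.3] F [-2.4 -0.2  2.2] T [-0.19  0.53 -0.08] w 0.0148 q6 0.23
clock: 58.4
t 58.4 at [0.5695 0.0359 0.1648] yaw 173.4 shift mm [ 4.2 -1.2 -0.3] rot [ 0.3  0.9 13.4] F [-1.2 -0.7  3.8] T [-0.23  0.45 -0.05] w 0.0149 q6 0.18
clock: 58.52
t 58.52 at [0.5695 0.0357 0.1648] yaw 176.5 shift mm [ 4.3 -0.8 -0.3] rot [ 0.2  0.9 16.5] F [-0.7 -1.   3.1] T [-0.17  0.48 -0.12] w 0.0146 q6 0.12
```

```bash
for i in 1 2 3 4; do python3 -m jog '[[[0,0,0.0001,0,0,-3]]]' | grep -e clock; ./g .5652 .0352 .165 180;done
```

```text
clock: 58.65
t 58.65 at [0.5695 0.0357 0.1647] yaw 179.6 shift mm [ 4.3 -0.5 -0.4] rot [ 0.   0.9 -0.4] F [-2.1  0.1  0.6] T [ 0.02  0.36 -0.16] w 0.0148 q6 0.07
clock: 58.78
t 58.77 at [0.5695 0.0357 0.1646] yaw -177.3 shift mm [ 4.3 -0.3 -0.4] rot [0.  0.9 2.7] F [-1.6  1.3  2. ] T [-0.01  0.38 -0.33] w 0.0151 q6 0.02
clock: 58.9
t 58.9 at [0.5696 0.0358 0.1646] yaw -174.3 shift mm [ 4.4 -0.1 -0.5] rot [0.  0.9 5.7] F [-1.6 -0.3  1.9] T [ 0.26  0.46 -0.57] w 0.0147 q6 -0.04
clock: 59.02
t 59.02 at [0.5696 0.036  0.1646] yaw -171.4 shift mm [ 4.5 -0.1 -0.5] rot [0.  0.9 8.6] F [-1.3  0.3  2.7] T [ 0.33  0.45 -1.15] w 0.0146 q6 -0.09
```

Torque now climbs steadily (to 1.15 N m) and the height is steady at home, so the nut is tight. I'll release it and back away.

```bash
python3 -m jog '[[[0,0,0,0,0,0],[0,0,0,0,0,0],[0,0,0,0,0,0],[0,0,0,0,0,0],[0,0,-0.02,0,0,0],[0,0,-0.04,0,0,0],[0,0,-0.03,0,0,0],[0,0,0,0,0,0]]]' 0.0854 | grep -v tool_rot
./g .40 .035 .26 -171
python3 -m jog '[[[0.04,0.005,0,0,0,0],[0.04,0.005,0,0,0,0],[0.04,0.005,0,0,0,0],[0.05,0.03,0,0,0,0],[0.05,0.04,0,0,0,0],[0,0.05,0,0,0,0],[0,0.05,0,0,0,0],[0,0.05,0,0,0,0],[0,0,0,0,0,0]]]' | grep -v tool_rot
python3 - <<'E'
from h import *
snap('scene','scene11');snap('top','top11')
crop('top11','p1',280,135,365,220,4.5); crop('scene11','p2',280,180,350,265,4.5)
a=cv2.imread('pics/p1.png');b=cv2.imread('pics/p2.png');cv2.imwrite('pics/p.png',np.hstack([a,b]))
def C(p): u=proj('scene11',p); return np.round(((u-[280,180])+.5)*4.5-.5,0)+[382,0]
print('nut top/mouth',C((.5667,.035,.156)),C((.5667,.035,.111)))
for n in('top0','top11'):
    hsv=cv2.cvtColor(cv2.imread('pics/'+n+'.png'),cv2.COLOR_BGR2HSV);m=cv2.inRange(hsv,(8,150,100),(18,255,255))[140:215,290:365]
    print(n,cv2.boundingRect(m))
d=cv2.absdiff(cv2.imread('pics/top0.png'),cv2.imread('pics/top11.png')).max(2)[60:145,270:460];print('bystander diff px',(d>40).sum())
E
```

```text
clock: 60.02
eef_pos: [0.5683, 0.0358, 0.2553]
ft_force: [-0.5, -0.1, -0.4]
grip_width: 0.0852
t 60.02 at [0.5683 0.0358 0.2553] yaw -171.5 shift mm [166.4  24.2  -7.2] rot [-0.   0.9 -0.5] F [-0.5 -0.1 -0.4] T [ 0.01 -0.03 -0.01] w 0.0852 q6 -0.09
clock: 61.15
eef_pos: [0.3063, 0.237, 0.2408]
ft_force: [-0.1, -0.2, -0.4]
grip_width: 0.0855
nut top/mouth [538. 130.] [538. 180.]
top0 (29, 13, 21, 27)
top11 (30, 13, 20, 26)
bystander diff px 0
```

View pics/p.png

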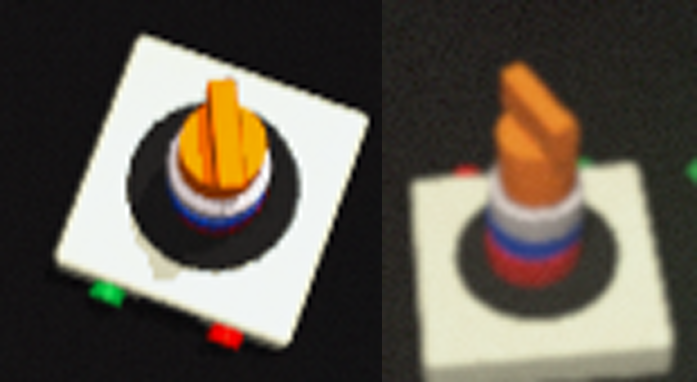

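```bash
python3 -c "
from h import *
print(bot.job_done())"
```

```text
the job is handed in; nothing more can be done
None
```

The job is done and handed in at about 61 s of the 208 s allowed. I unscrewed the nut clockwise by about 140°, lifted it off and stood it upright on the larger green pad. The red, blue and silver rings went over the spindle in that order. I then refitted the nut and screwed it home anticlockwise.

**What the last checks showed:**
- **Rings:** all three lie flat in one stack on the deck. None was seen to have been knocked aside.
- **Nut:** it is upright on the spindle, and it stopped sinking at the height I had calculated for home. I turned it until the torque rose to about 1.15 N m, then released it.
- **Glassware and bottle:** the overhead picture showed no changed pixels around them between start and finish.
- **Forces:** the highest wrist force I read was about 11 N. Readings came only at the end of each move.

**What disagreed:**
- **Bar angle:** the grip bar ended about 20–25° further anticlockwise than where it started. I put this down to the thread's 2 mm play, since the height no longer changed over that last part.
- **Camera:** the scene camera read x positions a few millimetres too large in early measurements, so I relied on the top camera and the arm's own readings.
- **Red ring:** the first attempt to grip it closed just above the ring, and I corrected it on the next try.

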